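# Stand the hood of the engraving box on its prop rod

### The arm

A 6-joint arm with a two-finger parallel gripper is mounted at the origin on a cart in front of the work surface, level with it; the furniture and walls round the work are solid. World frame = base frame: x ahead of the robot, y to its left, z up, the work surface at z = 0. Lengths are in mm, angles in rad, forces in N, time in s.
With the tool pointing down it reaches from about 400 to 925 mm from the base axis. Payload 12.5 kg.
Tool frame: the origin (TCP) lies on the mounting face of the last link; the fingertips stand 190 mm ahead of it and the grasp point (between the pads) lies 171 mm ahead of it (env.grasp_offset is the distance from the TCP to the grasp point, in mm); z points along the fingers, y is the direction in which the jaws open and shut (so a half turn about z gives the same grasp; the last joint's range is limited). The gripper opens to 95 mm and grips with 3 to 60 N. Pads are 20 mm wide; open, the fingers measure 119 mm over their backs; the gripper's body (75 mm by 180 mm) begins 59 mm behind the grasp point.
Start: joints at [1.202, 0.491, 1.559, -0, 1.092, -0.106], TCP at [162.342, 603.548, 404.761] pointing down, gripper open.
Joint ranges: [-3.1, 3.1], [-0.84, 2.19], [0.05, 2.79], [-1.13, 4.28], [0.06, 2.93], [-2.69, 2.69]. Speed limits (rad/s): [2.22, 2.22, 2.79, 3.14, 3.14, 3.14].

### API

Orientations are given as [roll, pitch, yaw] about the fixed x, y, z axes, in that order (R = Rz(yaw) Ry(pitch) Rx(roll)).
In Python, from cell import env, viewer gives the robot as it stands.
- The arm moves only by the tool play_rows, never from a script. Its argument "increments" is a list of rows, each an object of numbers: "dx", "dy", "dz": the shift along the tool's x, y, z in mm; "rx", "ry", "rz": the turn, a rotation vector about the tool's x, y, z in units of 6 degrees (1.0 is 6 degrees). A call has 1 to 8 rows; each row is the pose to reach, as a shift and turn from the pose measured when the call began, along the tool's axes at that moment; what a row does not reach only later rows make up. A row lasts 1/12 s, in which the tool goes at most 41.7 mm and 7.16 degrees, less where a joint would pass 70% of its speed; a pose out of reach is approached as far as the arm can. A call with a gripper value outside its range is refused whole. "fingers" is the opening, from 0 (shut) to 1 (fully open), set as the call begins (left out, the last holds). The fingers move at their own pace and stop on an object; the grip force is fixed at half the most. Time passes only in rows, so rows that repeat a pose let the fingers close. It gives the time, the measured TCP pose, the force and the opening at its end, in the units of the state.
- env.state(): the state, without advancing time (a new reading comes with each control period).
- viewer.read_camera(name): name is "scene" or "top" or "wrist"; returns a dict with "image" (480x640x3 uint8, red, green, blue), "fx", "fy", "cx", "cy" (pixels), "k1" (the pictures are not rectified: a ray, as slopes to the right and down, at radius r is drawn at 1 + k1 r^2 times it, then the intrinsics apply), "rvec" (rotation vector, rad) and "tvec" (3), from world to camera coordinates, as OpenCV has them. Camera axes: x right, y down, z forward; pixel columns grow to the right and rows downward; lengths in mm; the calibration is good to about 2 mm. A picture is of the moment at which its call begins. There is no depth.
- env.job_done(): hands the job in, once; it reports no verdict.
The state is a dict: "t": time; "joints": joint angles; "qvel": joint speeds; "tau": joint torques, N m; "eef_pos": TCP position; "tcp_rot": TCP orientation; "ft_force": force on the tool from outside, world axes, zero at the start; "moment": the same for the moment, N m; "opening": opening from 0.0 (shut) to 1.0 (fully open).
Only numpy, scipy, OpenCV 4.12 (cv2) and the standard library are available. Lean on these libraries where they do the work, as an engineer would, in place of code of your own. Each camera call takes 0.05 s, during which the arm holds its last target.

### The job

Open the engraving box and leave its hood standing on the prop rod: lift the hood by its bar handle right over until it leans back by itself and let go, swing the prop rod that lies across the front of the box up until it stands upright and let go, then take the hood's handle again and lower the hood gently until the rod's free end sits in the channel under the hood and carries it. Do not let the hood drop or slam, and leave the other things on the desk where they are.

Things in the scene. Friction and masses are not known exactly. Their poses are not given: they have to be found in the camera images.
- engraver_box: Fixed grey metal tray-like box, 186 (x) by 260 (y) by 80 mm high, under a hinged hood. Origin under the centre of its base at desk height; x points to the hinge side (away from the robot), y to the box's left, z up. Side and rear walls are 10 mm thick and 80 mm high, the front wall is only 29 mm high; the inner floor is at 12 mm. A low clamp with a brass disc (40 mm high) stands at the rear of the floor. It may stand anywhere near the middle of the desk, a little turned.
- hood (a joint): Angle of the hood in rad: 0 closed (flat, on the walls), 1.57 upright, 1.72 leaning back against its stop, where it stays by its weight. It has no spring and hardly any friction: released below about 1.55 it falls shut. It rests at 0.75 when it stands on the prop. The hood weighs 0.4 kg and is a frame 8 mm thick with a clear window, reaching from the hinge line 172 mm forward, 254 mm wide.
- hood_hinge (a point): Middle of the hood's hinge line, fixed to the box at (80, 0, 85) mm in the box frame. The line is parallel to the box's y; positive angle lifts the front.
- hood_handle (a point): Middle of the hood's bar handle: a round aluminium bar 12 mm thick and 126 mm long, parallel to the hinge line, 212 mm from it, in the plane of the hood, held by two arms 110 mm apart so that 34 mm are open between bar and hood edge. Moves with the hood.
- hood_channel (a point): Where the centre of the rod's round end (prop_tip) sits when seated: in the U-shaped channel under the hood, 155 mm from the hinge line and 10 mm under the hood's mid plane, at y = -75 mm in the box frame. The channel is 28 mm wide between its walls and flares to about 46 mm at the mouth, 28 mm below the hood's mid plane; it is open toward the hinge and the handle. Moves with the hood.
- prop (a joint): Angle of the prop rod in rad: 0 lying across the box (toward the box's +y) on a rubber rest, 1.57 upright, 2.0 the end of its swing. The pivot is stiff, so the rod stays where it is left. It meets the channel when within about 0.1 of upright.
- prop_pivot (a point): Pivot of the prop rod, fixed in the box at (-40, -75, 45) mm in the box frame; its axis is parallel to the box's x.
- prop_tip (a point): Centre of the rounded black cap at the rod's free end, 138 mm from the pivot. The rod is straight and round, 12 mm thick over its whole length, aluminium, in the open front part of the box: 44 mm (its axis) behind the front wall's inner face, 33 mm above the inner floor when lying. Moves with the rod.
- round_box: Bystander: round cream box, 71 mm wide, 30 mm high, origin under its centre. To be left alone.
- bean_weight: Bystander: black bean-shaped weight 53 x 105 x 25 mm, origin under its centre. To be left alone.
- jar: Bystander: white square jar 78 x 78 x 75 mm, origin under its centre. To be left alone.
- note_block: Bystander: yellow block of notes 51 x 38 x 8 mm, origin under its centre. To be left alone.

How it is judged (in metres and radians):
On the way, in this order (a step that is already met when the one before it is completed fails the run):
1. the hood leans back against its stop, let go, with the prop rod still down (value of joint hood above 1.64 rad and value of joint prop below 0.5 rad and contact force between the fingers and hood below 0.1 N), for 0.2 s.
2. the prop rod stands upright, let go, while the hood still leans back (value of joint hood above 1.5 rad and value of joint prop between 1.4 and 1.74 rad and contact force between the fingers and prop below 0.1 N), for 0.2 s.
At the end, for the whole second after the job is handed in: The hood is at rest at 0.70 to 0.80 rad, carried by the prop rod (more than 0.5 N between them), with the rod's end seated in the channel: its centre within 11 mm of the seated point (distance between prop_tip and hood_channel below 0.011 m and value of joint hood between 0.7 and 0.8 rad and contact force between prop and hood above 0.5 N and velocity of joint hood between -0.05 and 0.05 rad/s and velocity of joint prop between -0.05 and 0.05 rad/s); the robot touches nothing.
It fails at once if the hood drops or slams (turns faster than 3 rad/s) (velocity of joint hood below -3 rad/s or velocity of joint hood above 3 rad/s).
It fails at once if the round box is moved by more than 25 mm (distance of round_box from where it was at the start of the episode above 0.025 m).
It fails at once if the bean weight is moved by more than 25 mm (distance of bean_weight from where it was at the start of the episode above 0.025 m).
It fails at once if the jar is moved by more than 25 mm (distance of jar from where it was at the start of the episode above 0.025 m).
It fails at once if the note block is moved by more than 25 mm (distance of note_block from where it was at the start of the episode above 0.025 m).
It also fails if it takes over 70 s, if anything falls off the work surface, if the arm or the gripper's body presses on something with over 40 N, if the wrist force passes 120 N, or if a joint passes its speed limit or range.

## Working session

There is one attempt and no reset: what is moved stays moved. The work goes in short steps, Python scripts to look and compute and a tool call to move; the robot and the scene stay as the last step left them, time stands still between calls to the robot, and variables do not carry over. Pictures are saved under pics/ and viewed, and the job is handed in when it is done.

Besides the shell and the picture viewer there is one more tool, called after "Emit:" in YAML: its name, and indented under it one key for each argument. play_rows: Moves the arm, as the interface text tells. Its arguments: {"type":"object","properties":{"increments":{"type":"array","items":{"type":"object","properties":{"dx":{"type":"number"},"dy":{"type":"number"},"dz":{"type":"number"},"rx":{"type":"number"},"ry":{"type":"number"},"rz":{"type":"number"}}}},"fingers":{"type":"number"}},"required":["increments"]}

```bash
ls; mkdir -p pics; cat > h.py <<'E'
import numpy as np, cv2
from scipy.spatial.transform import Rotation as R
from cell import env, viewer
def cam(name,fn=None):
    c=viewer.read_camera(name)
    if fn: cv2.imwrite('pics/'+fn,cv2.cvtColor(c['image'],cv2.COLOR_RGB2BGR))
    return c
def proj(c,P):
    P=np.atleast_2d(P).astype(float)
    X=P@R.from_rotvec(np.ravel(c['rvec'])).as_matrix().T+np.ravel(c['tvec'])
    s=X[:,:2]/X[:,2:]; r2=(s**2).sum(1,keepdims=True); s=s*(1+c['k1']*r2)
    return s*[c['fx'],c['fy']]+[c['cx'],c['cy']]
def ray(c,uv):
    K=np.array([[c['fx'],0,c['cx']],[0,c['fy'],c['cy']],[0,0,1.]])
    s=cv2.undistortPoints(np.array([[uv]],float),K,np.array([c['k1'],0,0,0,0.]))[0,0]
    M=R.from_rotvec(np.ravel(c['rvec'])).as_matrix()
    return -M.T@np.ravel(c['tvec']), M.T@np.array([s[0],s[1],1])
def onz(c,uv,z):
    o,d=ray(c,uv); return o+d*(z-o[2])/d[2]
E
python3 - <<'E'
from h import *
for n in ['scene','top','wrist']:
    c=cam(n,n+'0.png'); print(n,{k:np.round(np.ravel(v),3).tolist() for k,v in c.items() if k!='image'})
print(env.state())
E
```

```text
pics
scene {'fx': [527.35], 'fy': [527.35], 'cx': [308.103], 'cy': [237.201], 'k1': [0.022], 'rvec': [2.113, -0.567, 0.308], 'tvec': [-424.261, 284.795, 1325.562]}
top {'fx': [524.869], 'fy': [524.869], 'cx': [315.719], 'cy': [246.67], 'k1': [-0.042], 'rvec': [2.11, -2.117, 0.209], 'tvec': [90.862, 539.62, 1208.179]}
wrist {'fx': [355.375], 'fy': [355.375], 'cx': [317.605], 'cy': [234.486], 'k1': [-0.007], 'rvec': [-2.33, -1.785, -0.226], 'tvec': [-626.177, -26.98, 389.279]}
{'t': 0.15, 'joints': array([ 1.20239190e+00,  4.91391418e-01,  1.55927503e+00,  2.35725657e-05,
        1.09168321e+00, -1.05593484e-01]), 'qvel': array([-8.28050579e-05,  3.32856206e-04, -1.74545912e-03,  2.22244952e-04,
        1.01318164e-03, -7.87511330e-04]), 'tau': array([ 1.73577777e-03, -6.12892056e+01, -2.58281511e+01,  6.92672655e-02,
        4.73109016e-02, -2.81348474e-05]), 'eef_pos': array([162.34046215, 603.53544885, 404.32622958]), 'tcp_rot': array([-3.14084207e+00, -1.00579396e-04,  2.87877080e+00]), 'ft_force': array([-0.26000515, -0.4591021 , -0.634701  ]), 'moment': array([ 0.00942439, -0.02037622,  0.06456446]), 'opening': 0.998616064773111}
```

View pics/scene0.png

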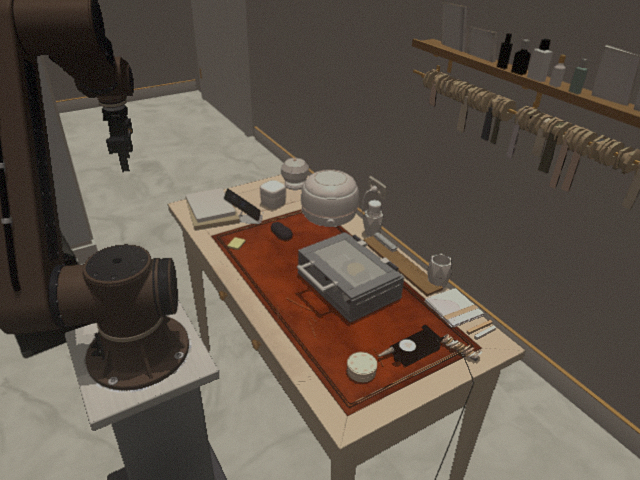

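View pics/top0.png

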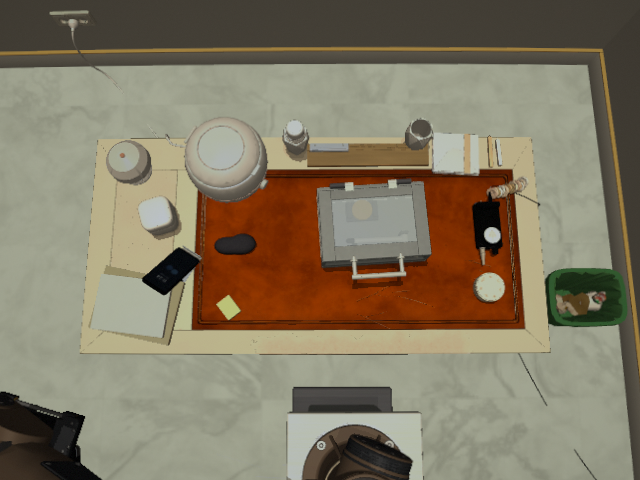

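View pics/wrist0.png

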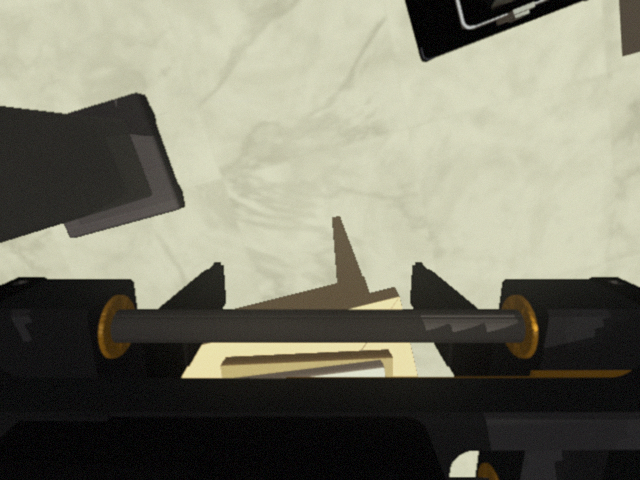

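```bash
python3 - <<'E'
import cv2
a=cv2.imread('pics/top0.png')[160:300,300:450]; cv2.imwrite('pics/top0c.png',cv2.resize(a,None,fx=5,fy=4.2857*5/4.2857*0.85,interpolation=cv2.INTER_CUBIC) if 0 else cv2.resize(a,(750,700))[:600])
a=cv2.imread('pics/scene0.png')[220:330,280:420]; cv2.imwrite('pics/scene0c.png',cv2.resize(a,(700,550),interpolation=cv2.INTER_CUBIC))
E
```

```text
(no output)
```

View pics/top0c.png

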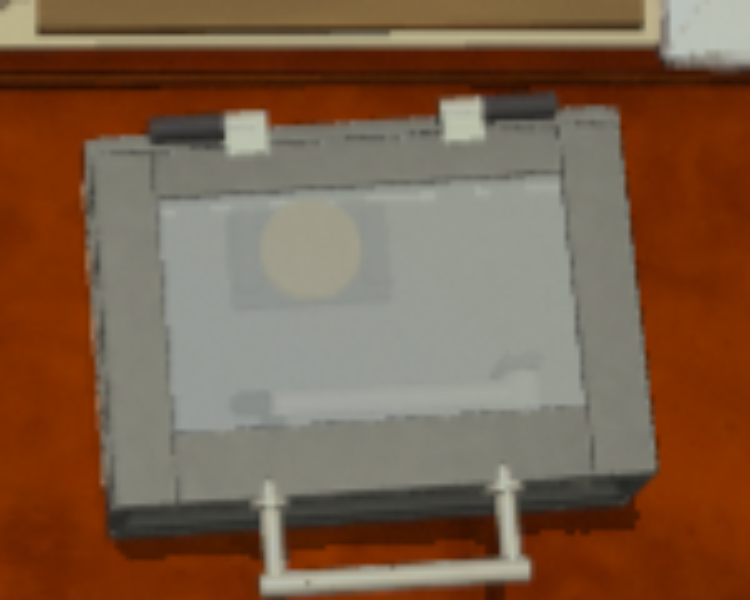

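View pics/scene0c.png

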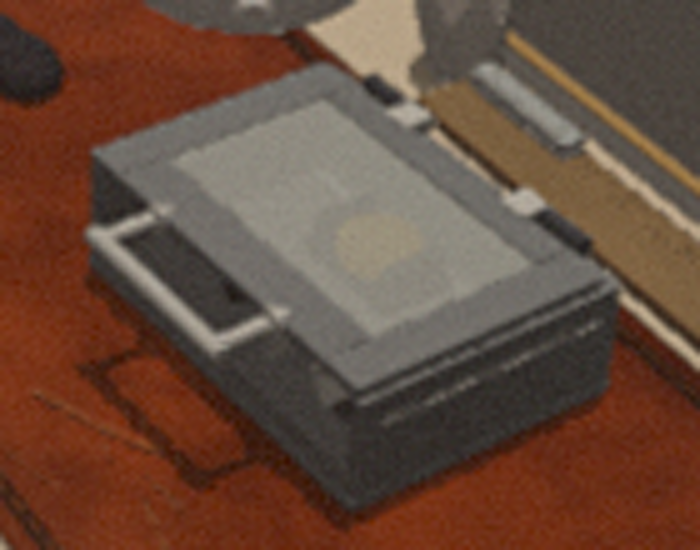

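```bash
cat >> h.py <<'E'
def b2w(p,P):
    P=np.atleast_2d(P); c,s=np.cos(p[2]),np.sin(p[2])
    return np.c_[P[:,0]*c-P[:,1]*s+p[0],P[:,0]*s+P[:,1]*c+p[1],P[:,2]]
E
python3 - <<'E'
from h import *
from scipy.optimize import least_squares
T=viewer.read_camera('top');S=viewer.read_camera('scene')
pt=[((-92,127,89),(108,508)),((-92,-127,89),(656,468)),((-132,63,85),(262,584)),((-132,-63,85),(530,569))]
ps=[((-92,-127,89),(355,390)),((-92,127,89),(92,152)),((-132,-63,85),(220,342)),((-132,63,85),(92,236)),((-93,-130,0),(345,515))]
A=np.array([a for a,_ in pt]);uA=np.array([u for _,u in pt])/5+[300,160]
B=np.array([a for a,_ in ps]);uB=np.array([u for _,u in ps])/5+[280,220]
f=lambda p:np.r_[(proj(T,b2w(p,A))-uA).ravel(),(proj(S,b2w(p,B))-uB).ravel()]
r=least_squares(f,[700,0,0]);print(r.x,np.round(f(r.x),1))
p=r.x
for n,q in dict(bar=(-132,0,85),piv=(-40,-75,45),tip=(-40,63,45),rear=(85,127,85),hin=(80,0,85)).items(): print(n,b2w(p,[q])[0].round(1),(proj(T,b2w(p,[q]))[0]-[300,160])*5)
print(onz(T,(489,287),30),onz(T,(236,244),25))
E
```

```text
[ 5.97789073e+02 -4.77654947e+01  6.40603747e-02] [ 0.9 -0.2 -0.2  0.5 -1.2  0.  -0.7 -0.6  0.2 -0.3 -0.7 -0.8  0.2  2.6
 -0.3 -0.6  0.8  0.8]
bar [466.1 -56.2  85. ] [391.42390081 574.95156907]
piv [ 562.7 -125.2   45. ] [518.38611486 389.90399789]
tip [553.8  12.5  45. ] [235.91217265 408.72107801]
rear [674.5  84.4  85. ] [ 86.98051342 146.31977391]
hin [677.6 -42.6  85. ] [351.25793768 139.0748304 ]
[ 443.53851343 -330.73659678   30.        ] [553.51715779 286.03958753  25.        ]
```

```bash
cat >> h.py <<'E'
import json
BP=np.array([597.8,-47.8,0.064]); YAW=0.064+np.pi/2
def rows(poses):
    """poses: list of (xyz TCP world, yaw) with tool down"""
    s=env.state(); p0=s['eef_pos']; R0=R.from_euler('xyz',s['tcp_rot'])
    out=[]
    for xyz,yaw in poses:
        d=R0.inv().apply(np.array(xyz)-p0); rv=(R0.inv()*R.from_euler('xyz',[np.pi,0,yaw])).as_rotvec()/np.radians(6)
        out.append(dict(zip(['dx','dy','dz','rx','ry','rz'],[float(round(v,1)) for v in d]+[float(round(v,2)) for v in rv])))
    print(json.dumps(out))
def boxtcp(x,y,z): # grasp point at box pt -> tcp
    return b2w(BP,[(x,y,z)])[0]+[0,0,171]
def arc(a,b,n):
    "cylindrical interpolation from (xyz,yaw) a to b"
    f=lambda q:np.array([np.hypot(*q[0][:2]),np.arctan2(q[0][1],q[0][0]),q[0][2],q[1]])
    A,B=f(a),f(b)
    return [((v[0]*np.cos(v[1]),v[0]*np.sin(v[1]),v[2]),v[3]) for v in (A+(B-A)*k/n for k in range(1,n+1))]
def st():
    s=env.state(); print('t',round(s['t'],2),'grasp-in-box',
      (lambda g:np.round([(g[0]-BP[0])*np.cos(BP[2])+(g[1]-BP[1])*np.sin(BP[2]),-(g[0]-BP[0])*np.sin(BP[2])+(g[1]-BP[1])*np.cos(BP[2]),g[2]],1))(s['eef_pos']+171*R.from_euler('xyz',s['tcp_rot']).as_matrix()[:,2]),
      'rot',np.round(s['tcp_rot'],3),'F',np.round(s['ft_force'],1),'op',round(s['opening'],3)); return s
E
python3 - <<'E'
from h import *
s=env.state()
P=arc((s['eef_pos'],2.879),(boxtcp(-132,0,160),YAW),28)
rows(P[:8])
E
```

```text
[{"dx": -31.6, "dy": -6.4, "dz": 2.6, "rx": -0.0, "ry": -0.0, "rz": 0.42}, {"dx": -62.5, "dy": -14.3, "dz": 5.3, "rx": -0.0, "ry": -0.0, "rz": 0.85}, {"dx": -92.7, "dy": -23.8, "dz": 7.9, "rx": -0.0, "ry": -0.0, "rz": 1.27}, {"dx": -122.1, "dy": -34.7, "dz": 10.5, "rx": -0.0, "ry": 0.0, "rz": 1.7}, {"dx": -150.7, "dy": -47.1, "dz": 13.1, "rx": -0.0, "ry": 0.0, "rz": 2.12}, {"dx": -178.3, "dy": -60.8, "dz": 15.8, "rx": -0.0, "ry": 0.0, "rz": 2.54}, {"dx": -204.8, "dy": -75.8, "dz": 18.4, "rx": -0.0, "ry": 0.0, "rz": 2.97}, {"dx": -230.4, "dy": -92.1, "dz": 21.0, "rx": -0.0, "ry": 0.0, "rz": 3.39}]
```

Emit:
play_rows:
  increments:
    - {"dx": -32, "dy": -6, "dz": 0, "rz": 0.42}
    - {"dx": -62, "dy": -14, "dz": 0, "rz": 0.85}
    - {"dx": -93, "dy": -24, "dz": 0, "rz": 1.27}
    - {"dx": -122, "dy": -35, "dz": 0, "rz": 1.7}
    - {"dx": -151, "dy": -47, "dz": 0, "rz": 2.1}
    - {"dx": -178, "dy": -61, "dz": 0, "rz": 2.5}
    - {"dx": -205, "dy": -76, "dz": 0, "rz": 3.0}
    - {"dx": -230, "dy": -92, "dz": 0, "rz": 3.4}
  fingers: 0.4

```text
invalid input
```

```bash
python3 - <<'E'
from h import *
s=st();print(s['eef_pos'])
P=arc((s['eef_pos'],s['tcp_rot'][2]),(boxtcp(-132,0,180),YAW),22)
rows(P[:8])
E
```

```text
t 0.25 grasp-in-box [-392.9  677.8  233.5] rot [-3.141 -0.     2.879] F [-0.1  0.6  1.1] op 1.002
[162.34455253 603.53597642 404.4704974 ]
[{"dx": -40.1, "dy": -8.4, "dz": 2.4, "rx": -0.0, "ry": -0.0, "rz": 0.54}, {"dx": -79.1, "dy": -19.3, "dz": 4.9, "rx": -0.0, "ry": -0.0, "rz": 1.08}, {"dx": -116.8, "dy": -32.6, "dz": 7.3, "rx": -0.0, "ry": 0.0, "rz": 1.62}, {"dx": -153.2, "dy": -48.3, "dz": 9.7, "rx": -0.0, "ry": 0.0, "rz": 2.16}, {"dx": -188.0, "dy": -66.1, "dz": 12.2, "rx": -0.0, "ry": 0.0, "rz": 2.7}, {"dx": -221.2, "dy": -86.0, "dz": 14.6, "rx": -0.0, "ry": 0.0, "rz": 3.24}, {"dx": -252.6, "dy": -107.9, "dz": 17.1, "rx": -0.0, "ry": 0.0, "rz": 3.78}, {"dx": -282.1, "dy": -131.5, "dz": 19.5, "rx": -0.0, "ry": 0.0, "rz": 4.32}]
```

Emit:
play_rows:
  increments:
    - {"dx": -32, "dy": -6, "dz": 0, "rx": 0, "ry": 0, "rz": 0.42}
    - {"dx": -62, "dy": -14, "dz": 0, "rx": 0, "ry": 0, "rz": 0.85}
    - {"dx": -93, "dy": -24, "dz": 0, "rx": 0, "ry": 0, "rz": 1.27}
    - {"dx": -122, "dy": -35, "dz": 0, "rx": 0, "ry": 0, "rz": 1.7}
    - {"dx": -151, "dy": -47, "dz": 0, "rx": 0, "ry": 0, "rz": 2.1}
    - {"dx": -178, "dy": -61, "dz": 0, "rx": 0, "ry": 0, "rz": 2.5}
    - {"dx": -205, "dy": -76, "dz": 0, "rx": 0, "ry": 0, "rz": 3.0}
    - {"dx": -230, "dy": -92, "dz": 0, "rx": 0, "ry": 0, "rz": 3.4}
  fingers: 0.4

```text
t: 0.92
eef_pos: [361.7, 453.8, 404.4]
tcp_rot: [-3.141, 0.0, 2.52]
ft_force: [0.7, -0.4, 0.4]
opening: 0.496
```

```bash
python3 - <<'E'
from h import *
s=st();print(s['eef_pos'])
P=arc((s['eef_pos'],s['tcp_rot'][2]),(boxtcp(-132,0,180),YAW),20)
rows(P[:8])
E
```

```text
t 0.92 grasp-in-box [-203.6  515.6  233.4] rot [-3.141  0.     2.52 ] F [ 0.7 -0.4  0.4] op 0.496
[361.68100941 453.82734376 404.41033716]
[{"dx": -28.9, "dy": -7.8, "dz": 2.7, "rx": -0.0, "ry": 0.0, "rz": 0.42}, {"dx": -57.1, "dy": -17.0, "dz": 5.4, "rx": -0.0, "ry": 0.0, "rz": 0.85}, {"dx": -84.4, "dy": -27.5, "dz": 8.0, "rx": -0.0, "ry": 0.0, "rz": 1.27}, {"dx": -111.0, "dy": -39.4, "dz": 10.7, "rx": -0.0, "ry": 0.0, "rz": 1.69}, {"dx": -136.6, "dy": -52.6, "dz": 13.4, "rx": -0.0, "ry": 0.0, "rz": 2.11}, {"dx": -161.3, "dy": -66.9, "dz": 16.1, "rx": -0.0, "ry": 0.0, "rz": 2.54}, {"dx": -184.9, "dy": -82.4, "dz": 18.8, "rx": -0.0, "ry": 0.0, "rz": 2.96}, {"dx": -207.5, "dy": -98.9, "dz": 21.4, "rx": -0.0, "ry": 0.0, "rz": 3.38}]
```

Emit:
play_rows:
  increments:
    - {"dx": -29, "dy": -8, "dz": 2, "rx": 0, "ry": 0, "rz": 0.42}
    - {"dx": -57, "dy": -17, "dz": 5, "rx": 0, "ry": 0, "rz": 0.85}
    - {"dx": -84, "dy": -27, "dz": 8, "rx": 0, "ry": 0, "rz": 1.27}
    - {"dx": -111, "dy": -39, "dz": 10, "rx": 0, "ry": 0, "rz": 1.7}
    - {"dx": -137, "dy": -53, "dz": 13, "rx": 0, "ry": 0, "rz": 2.1}
    - {"dx": -161, "dy": -67, "dz": 16, "rx": 0, "ry": 0, "rz": 2.5}
    - {"dx": -185, "dy": -82, "dz": 19, "rx": 0, "ry": 0, "rz": 3.0}
    - {"dx": -207, "dy": -99, "dz": 21, "rx": 0, "ry": 0, "rz": 3.4}
  fingers: 0.4

```text
t: 1.58
eef_pos: [472.9, 251.5, 383.2]
tcp_rot: [-3.141, 0.0, 2.161]
ft_force: [-0.5, 0.1, -1.2]
opening: 0.401
```

```bash
python3 - <<'E'
from h import *
s=st();print(s['eef_pos'])
P=arc((s['eef_pos'],s['tcp_rot'][2]),(boxtcp(-132,0,150),YAW),8)
rows(P[:8])
E
```

```text
t 1.58 grasp-in-box [-105.5  306.6  212.2] rot [-3.141  0.     2.161] F [-0.5  0.1 -1.2] op 0.401
[472.91056967 251.47798067 383.214006  ]
[{"dx": -38.9, "dy": -13.8, "dz": 7.8, "rx": -0.0, "ry": 0.0, "rz": 0.63}, {"dx": -76.0, "dy": -30.4, "dz": 15.6, "rx": -0.0, "ry": 0.0, "rz": 1.26}, {"dx": -111.1, "dy": -49.6, "dz": 23.4, "rx": -0.0, "ry": 0.0, "rz": 1.88}, {"dx": -144.1, "dy": -71.2, "dz": 31.2, "rx": -0.0, "ry": 0.0, "rz": 2.51}, {"dx": -174.8, "dy": -94.9, "dz": 39.0, "rx": -0.0, "ry": 0.0, "rz": 3.14}, {"dx": -203.1, "dy": -120.6, "dz": 46.8, "rx": -0.0, "ry": 0.0, "rz": 3.77}, {"dx": -228.8, "dy": -148.0, "dz": 54.6, "rx": -0.0, "ry": 0.0, "rz": 4.4}, {"dx": -251.8, "dy": -177.0, "dz": 62.4, "rx": -0.0, "ry": 0.0, "rz": 5.03}]
```

Emit:
play_rows:
  increments:
    - {"dx": -38, "dy": -14, "dz": 8, "rx": 0, "ry": 0, "rz": 0.63}
    - {"dx": -75, "dy": -30, "dz": 16, "rx": 0, "ry": 0, "rz": 1.26}
    - {"dx": -110, "dy": -49, "dz": 23, "rx": 0, "ry": 0, "rz": 1.9}
    - {"dx": -142, "dy": -71, "dz": 31, "rx": 0, "ry": 0, "rz": 2.5}
    - {"dx": -174, "dy": -94, "dz": 39, "rx": 0, "ry": 0, "rz": 3.14}
    - {"dx": -203, "dy": -121, "dz": 47, "rx": 0, "ry": 0, "rz": 3.77}
    - {"dx": -229, "dy": -148, "dz": 55, "rx": 0, "ry": 0, "rz": 4.4}
    - {"dx": -252, "dy": -177, "dz": 62, "rx": 0, "ry": 0, "rz": 5.03}
  fingers: 0.4

```text
t: 2.25
eef_pos: [465.8, -58.3, 321.0]
tcp_rot: [3.141, 0.001, 1.631]
ft_force: [0.3, -1.1, 0.9]
opening: 0.398
```

```bash
python3 - <<'E'
from h import *
s=st();print(s['eef_pos'])
for n in ['scene','wrist']: cam(n,n+'1.png')
P=[(boxtcp(-132,0,z),YAW) for z in (120,95,85,85)]
rows(P)
E
```

```text
t 2.25 grasp-in-box [-132.4   -2.2  150. ] rot [3.141e+00 1.000e-03 1.631e+00] F [ 0.3 -1.1  0.9] op 0.398
[465.78634146 -58.33521543 320.95535272]
[{"dx": 3.8, "dy": 1.3, "dz": 29.5, "rx": -0.02, "ry": 0.0, "rz": -0.07}, {"dx": 3.8, "dy": 1.4, "dz": 54.5, "rx": -0.02, "ry": 0.0, "rz": -0.07}, {"dx": 3.8, "dy": 1.4, "dz": 64.5, "rx": -0.02, "ry": 0.0, "rz": -0.07}, {"dx": 3.8, "dy": 1.4, "dz": 64.5, "rx": -0.02, "ry": 0.0, "rz": -0.07}]
```

View pics/wrist1.png

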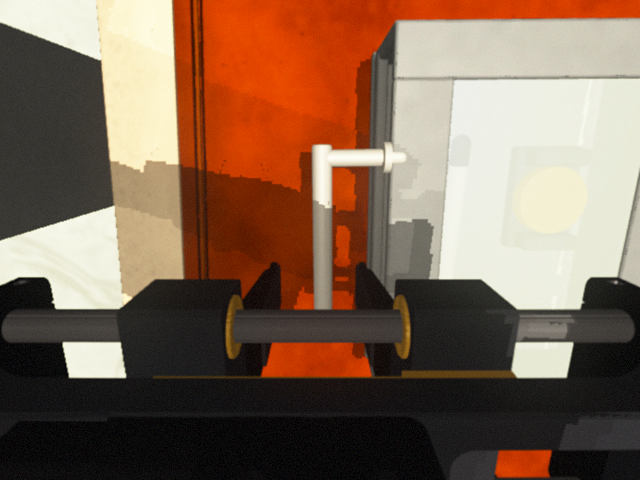

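View pics/scene1.png

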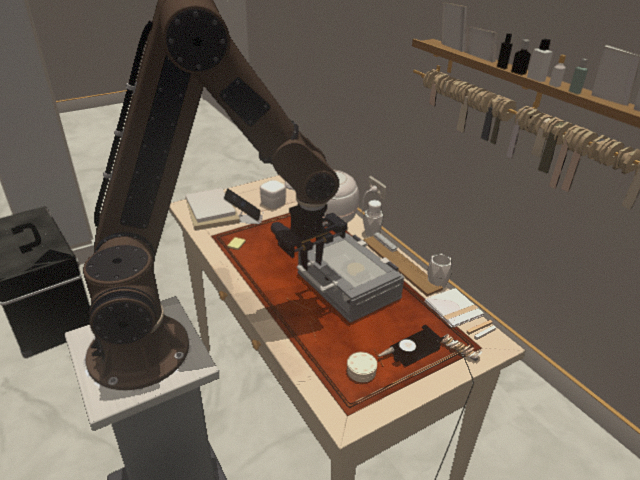

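The bar (col ~322) sits between the fingers (cols 275–360), aligned. Descending.

Emit:
play_rows:
  increments:
    - {"dx": 2, "dy": 1, "dz": 20, "rx": 0, "ry": 0, "rz": 0}
    - {"dx": 3, "dy": 1, "dz": 40, "rx": 0, "ry": 0, "rz": -0.07}
    - {"dx": 3, "dy": 1, "dz": 55, "rx": 0, "ry": 0, "rz": -0.07}
    - {"dx": 3, "dy": 1, "dz": 63, "rx": 0, "ry": 0, "rz": -0.07}
    - {"dx": 3, "dy": 1, "dz": 63, "rx": 0, "ry": 0, "rz": -0.07}
  fingers: 0.4

```text
t: 2.77
eef_pos: [465.8, -56.6, 256.3]
tcp_rot: [-3.137, -0.001, 1.635]
ft_force: [-0.2, -1.3, 0.5]
opening: 0.401
```

Emit:
play_rows:
  increments:
    - {"dx": 0, "dy": 0, "dz": 0, "rx": 0, "ry": 0, "rz": 0}
    - {"dx": 0, "dy": 0, "dz": 0, "rx": 0, "ry": 0, "rz": 0}
    - {"dx": 0, "dy": 0, "dz": 0, "rx": 0, "ry": 0, "rz": 0}
    - {"dx": 0, "dy": 0, "dz": 0, "rx": 0, "ry": 0, "rz": 0}
    - {"dx": 0, "dy": 0, "dz": 0, "rx": 0, "ry": 0, "rz": 0}
  fingers: 0

```text
t: 3.18
eef_pos: [466.4, -56.6, 257.1]
tcp_rot: [-3.141, 0.0, 1.635]
ft_force: [-2.7, 5.3, -1.2]
opening: 0.117
```

```bash
cat >> h.py <<'E'
def hood(a0,a1,n,dr=0,y=0,off=0):
    return [(boxtcp(80-(212+dr)*np.cos(a),y,85+off+(212+dr)*np.sin(a)),YAW) for a in np.linspace(a0,a1,n+1)[1:]]
E
python3 - <<'E'
from h import *
s=st()
g=s['eef_pos']
rows(hood(0,0.5,8))
E
```

```text
t 3.18 grasp-in-box [-131.8   -0.5   86.1] rot [-3.141  0.     1.635] F [-2.7  5.3 -1.2] op 0.117
[{"dx": 0.4, "dy": 0.1, "dz": -12.1, "rx": -0.01, "ry": 0.0, "rz": 0.0}, {"dx": 0.4, "dy": 1.3, "dz": -25.3, "rx": -0.01, "ry": 0.0, "rz": 0.0}, {"dx": 0.4, "dy": 3.4, "dz": -38.4, "rx": -0.01, "ry": 0.0, "rz": 0.0}, {"dx": 0.4, "dy": 6.2, "dz": -51.4, "rx": -0.01, "ry": 0.0, "rz": 0.0}, {"dx": 0.4, "dy": 9.9, "dz": -64.1, "rx": -0.01, "ry": 0.0, "rz": 0.0}, {"dx": 0.4, "dy": 14.4, "dz": -76.6, "rx": -0.01, "ry": 0.0, "rz": 0.0}, {"dx": 0.4, "dy": 19.6, "dz": -88.7, "rx": -0.01, "ry": 0.0, "rz": 0.0}, {"dx": 0.4, "dy": 25.6, "dz": -100.6, "rx": -0.01, "ry": 0.0, "rz": 0.0}]
```

Emit:
play_rows:
  increments:
    - {"dx": 0, "dy": 0, "dz": -8, "rx": 0, "ry": 0, "rz": 0}
    - {"dx": 0, "dy": 1, "dz": -20, "rx": 0, "ry": 0, "rz": 0}
    - {"dx": 0, "dy": 3, "dz": -34, "rx": 0, "ry": 0, "rz": 0}
    - {"dx": 0, "dy": 5.5, "dz": -48, "rx": 0, "ry": 0, "rz": 0}
    - {"dx": 0, "dy": 9, "dz": -61, "rx": 0, "ry": 0, "rz": 0}
    - {"dx": 0, "dy": 14, "dz": -75, "rx": 0, "ry": 0, "rz": 0}
    - {"dx": 0, "dy": 19.5, "dz": -88.5, "rx": 0, "ry": 0, "rz": 0}
    - {"dx": 0, "dy": 25.5, "dz": -100.5, "rx": 0, "ry": 0, "rz": 0}

```text
t: 3.85
eef_pos: [491.4, -55.0, 358.6]
tcp_rot: [-3.139, 0.0, 1.635]
ft_force: [-2.0, -3.3, -2.3]
opening: 0.118
```

```bash
python3 - <<'E'
from h import *
s=st()
cam('scene','scene2.png')
rows(hood(0.5,1.0,8))
E
```

```text
t 3.85 grasp-in-box [-107.1   -0.4  187.6] rot [-3.139  0.     1.635] F [-2.  -3.3 -2.3] op 0.118
[{"dx": 0.3, "dy": 6.6, "dz": -8.6, "rx": -0.01, "ry": 0.01, "rz": 0.0}, {"dx": 0.3, "dy": 14.0, "dz": -19.6, "rx": -0.01, "ry": 0.01, "rz": 0.0}, {"dx": 0.3, "dy": 22.1, "dz": -30.1, "rx": -0.01, "ry": 0.01, "rz": 0.0}, {"dx": 0.3, "dy": 30.8, "dz": -40.1, "rx": -0.01, "ry": 0.01, "rz": 0.0}, {"dx": 0.3, "dy": 40.1, "dz": -49.5, "rx": -0.01, "ry": 0.01, "rz": 0.0}, {"dx": 0.3, "dy": 50.0, "dz": -58.4, "rx": -0.01, "ry": 0.01, "rz": 0.0}, {"dx": 0.3, "dy": 60.4, "dz": -66.5, "rx": -0.01, "ry": 0.01, "rz": 0.0}, {"dx": 0.2, "dy": 71.3, "dz": -74.0, "rx": -0.01, "ry": 0.01, "rz": 0.0}]
```

View pics/scene2.png

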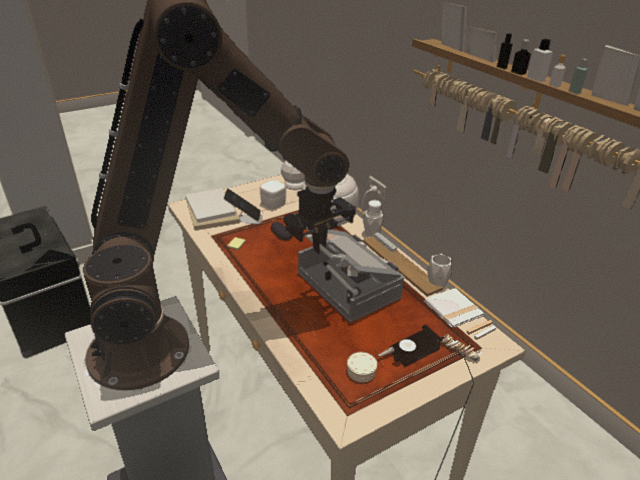

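The hood is lifting and the forces are small. I'll continue along the arc.

Emit:
play_rows:
  increments:
    - {"dx": 0, "dy": 6.5, "dz": -8.5, "rx": 0, "ry": 0, "rz": 0}
    - {"dx": 0, "dy": 14, "dz": -19.5, "rx": 0, "ry": 0, "rz": 0}
    - {"dx": 0, "dy": 22, "dz": -30, "rx": 0, "ry": 0, "rz": 0}
    - {"dx": 0, "dy": 31, "dz": -40, "rx": 0, "ry": 0, "rz": 0}
    - {"dx": 0, "dy": 40, "dz": -49.5, "rx": 0, "ry": 0, "rz": 0}
    - {"dx": 0, "dy": 50, "dz": -58.5, "rx": 0, "ry": 0, "rz": 0}
    - {"dx": 0, "dy": 60.5, "dz": -66.5, "rx": 0, "ry": 0, "rz": 0}
    - {"dx": 0, "dy": 71, "dz": -74, "rx": 0, "ry": 0, "rz": 0}

```text
t: 4.57
eef_pos: [561.6, -50.3, 436.8]
tcp_rot: [-3.137, 0.001, 1.635]
ft_force: [-11.4, -2.0, 14.8]
opening: 0.116
```

```bash
python3 - <<'E'
from h import *
s=st()
rows(hood(1.0,1.5,8))
E
```

```text
t 4.57 grasp-in-box [-37.1  -0.4 265.8] rot [-3.137e+00  1.000e-03  1.635e+00] F [-11.4  -2.   14.8] op 0.116
[{"dx": 0.2, "dy": 13.1, "dz": -4.5, "rx": -0.05, "ry": 0.01, "rz": 0.01}, {"dx": 0.2, "dy": 24.8, "dz": -10.6, "rx": -0.05, "ry": 0.01, "rz": 0.01}, {"dx": 0.2, "dy": 36.9, "dz": -16.0, "rx": -0.05, "ry": 0.01, "rz": 0.01}, {"dx": 0.1, "dy": 49.4, "dz": -20.6, "rx": -0.05, "ry": 0.01, "rz": 0.01}, {"dx": 0.1, "dy": 62.0, "dz": -24.5, "rx": -0.05, "ry": 0.01, "rz": 0.01}, {"dx": 0.1, "dy": 74.9, "dz": -27.5, "rx": -0.05, "ry": 0.01, "rz": 0.01}, {"dx": 0.1, "dy": 88.0, "dz": -29.8, "rx": -0.05, "ry": 0.01, "rz": 0.01}, {"dx": 0.1, "dy": 101.2, "dz": -31.2, "rx": -0.05, "ry": 0.01, "rz": 0.01}]
```

```bash
python3 - <<'E'
from h import *
rows(hood(1.0,1.5,8,dr=5))
E
```

```text
[{"dx": 0.2, "dy": 10.6, "dz": -8.8, "rx": -0.05, "ry": 0.01, "rz": 0.01}, {"dx": 0.2, "dy": 22.7, "dz": -15.1, "rx": -0.05, "ry": 0.01, "rz": 0.01}, {"dx": 0.2, "dy": 35.0, "dz": -20.6, "rx": -0.05, "ry": 0.01, "rz": 0.01}, {"dx": 0.1, "dy": 47.8, "dz": -25.4, "rx": -0.05, "ry": 0.01, "rz": 0.01}, {"dx": 0.1, "dy": 60.7, "dz": -29.3, "rx": -0.05, "ry": 0.01, "rz": 0.01}, {"dx": 0.1, "dy": 73.9, "dz": -32.4, "rx": -0.05, "ry": 0.01, "rz": 0.01}, {"dx": 0.1, "dy": 87.3, "dz": -34.7, "rx": -0.05, "ry": 0.01, "rz": 0.01}, {"dx": 0.1, "dy": 100.8, "dz": -36.2, "rx": -0.05, "ry": 0.01, "rz": 0.01}]
```

Emit:
play_rows:
  increments:
    - {"dx": 0, "dy": 10.5, "dz": -9, "rx": 0, "ry": 0, "rz": 0}
    - {"dx": 0, "dy": 22.5, "dz": -15, "rx": 0, "ry": 0, "rz": 0}
    - {"dx": 0, "dy": 35, "dz": -20.5, "rx": 0, "ry": 0, "rz": 0}
    - {"dx": 0, "dy": 48, "dz": -25.5, "rx": 0, "ry": 0, "rz": 0}
    - {"dx": 0, "dy": 60.5, "dz": -29.5, "rx": 0, "ry": 0, "rz": 0}

```text
t: 4.98
eef_pos: [622.2, -46.4, 466.8]
tcp_rot: [-3.136, 0.002, 1.635]
ft_force: [-2.2, -2.1, 0.9]
opening: 0.123
```

```bash
python3 - <<'E'
from h import *
s=st()
cam('scene','scene3.png')
E
```

```text
t 4.98 grasp-in-box [ 23.5  -0.5 295.8] rot [-3.136e+00  2.000e-03  1.635e+00] F [-2.2 -2.1  0.9] op 0.123
```

View pics/scene3.png

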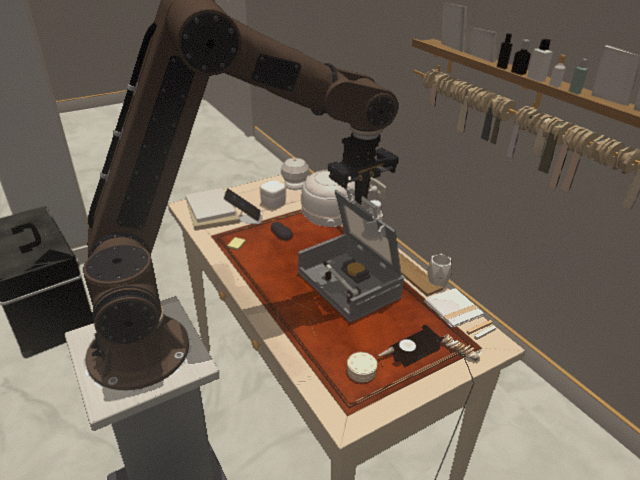

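```bash
python3 - <<'E'
from h import *
rows(hood(1.31,1.70,8,dr=4))
E
```

```text
[{"dx": 0.2, "dy": 8.6, "dz": 0.2, "rx": -0.03, "ry": 0.02, "rz": 0.01}, {"dx": 0.2, "dy": 18.9, "dz": -1.8, "rx": -0.03, "ry": 0.02, "rz": 0.01}, {"dx": 0.2, "dy": 29.3, "dz": -3.3, "rx": -0.03, "ry": 0.02, "rz": 0.01}, {"dx": 0.2, "dy": 39.8, "dz": -4.3, "rx": -0.03, "ry": 0.02, "rz": 0.01}, {"dx": 0.2, "dy": 50.3, "dz": -4.7, "rx": -0.03, "ry": 0.02, "rz": 0.01}, {"dx": 0.2, "dy": 60.8, "dz": -4.7, "rx": -0.03, "ry": 0.02, "rz": 0.01}, {"dx": 0.2, "dy": 71.4, "dz": -4.2, "rx": -0.03, "ry": 0.02, "rz": 0.01}, {"dx": 0.2, "dy": 81.8, "dz": -3.1, "rx": -0.03, "ry": 0.02, "rz": 0.01}]
```

Emit:
play_rows:
  increments:
    - {"dx": 0, "dy": 9, "dz": -1, "rx": 0, "ry": 0, "rz": 0}
    - {"dx": 0, "dy": 19, "dz": -2.5, "rx": 0, "ry": 0, "rz": 0}
    - {"dx": 0, "dy": 29.5, "dz": -4, "rx": 0, "ry": 0, "rz": 0}
    - {"dx": 0, "dy": 40, "dz": -5, "rx": 0, "ry": 0, "rz": 0}
    - {"dx": 0, "dy": 50.5, "dz": -5.5, "rx": 0, "ry": 0, "rz": 0}
    - {"dx": 0, "dy": 61, "dz": -5.5, "rx": 0, "ry": 0, "rz": 0}

```text
t: 5.53
eef_pos: [684.6, -42.5, 473.0]
tcp_rot: [-3.138, 0.002, 1.635]
ft_force: [-1.4, 0.1, -1.2]
opening: 0.119
```

```bash
python3 - <<'E'
from h import *
s=st()
rows(hood(1.5,1.70,4,dr=4))
E
```

```text
t 5.53 grasp-in-box [ 86.3  -0.6 302. ] rot [-3.138e+00  2.000e-03  1.635e+00] F [-1.4  0.1 -1.2] op 0.119
[{"dx": 0.2, "dy": -11.4, "dz": 1.1, "rx": -0.04, "ry": 0.02, "rz": 0.01}, {"dx": 0.2, "dy": -0.6, "dz": 1.1, "rx": -0.04, "ry": 0.02, "rz": 0.01}, {"dx": 0.2, "dy": 10.1, "dz": 1.6, "rx": -0.04, "ry": 0.02, "rz": 0.01}, {"dx": 0.2, "dy": 20.9, "dz": 2.7, "rx": -0.04, "ry": 0.02, "rz": 0.01}]
```

Emit:
play_rows:
  increments:
    - {"dx": 0, "dy": 8, "dz": 0.5, "rx": 0, "ry": 0, "rz": 0}
    - {"dx": 0, "dy": 15, "dz": 1, "rx": 0, "ry": 0, "rz": 0}
    - {"dx": 0, "dy": 20, "dz": 2, "rx": 0, "ry": 0, "rz": 0}
    - {"dx": 0, "dy": 20, "dz": 2, "rx": 0, "ry": 0, "rz": 0}

```text
t: 5.87
eef_pos: [705.2, -41.3, 471.1]
tcp_rot: [-3.139, 0.002, 1.635]
ft_force: [-0.7, -1.3, 3.2]
opening: 0.116
```

```bash
python3 - <<'E'
from h import *
s=st()
E
```

```text
t 5.87 grasp-in-box [107.1  -0.8 300.1] rot [-3.139e+00  2.000e-03  1.635e+00] F [-0.7 -1.3  3.2] op 0.116
```

Emit:
play_rows:
  increments:
    - {"dx": 0, "dy": 0, "dz": 0, "rx": 0, "ry": 0, "rz": 0}
    - {"dx": 0, "dy": 0, "dz": 0, "rx": 0, "ry": 0, "rz": 0}
    - {"dx": 0, "dy": 2, "dz": 0, "rx": 0, "ry": 0, "rz": 0}
    - {"dx": 0, "dy": 3, "dz": 0, "rx": 0, "ry": 0, "rz": 0}
  fingers: 0.5

```text
t: 6.2
eef_pos: [708.1, -41.0, 471.1]
tcp_rot: [-3.139, 0.002, 1.635]
ft_force: [-0.3, 0.2, -0.7]
opening: 0.343
```

```bash
python3 - <<'E'
from h import *
s=st()
for n in ['scene','wrist']: cam(n,n+'4.png')
E
```

```text
t 6.2 grasp-in-box [110.1  -0.7 300.1] rot [-3.139e+00  2.000e-03  1.635e+00] F [-0.3  0.2 -0.7] op 0.343
```

View pics/wrist4.png

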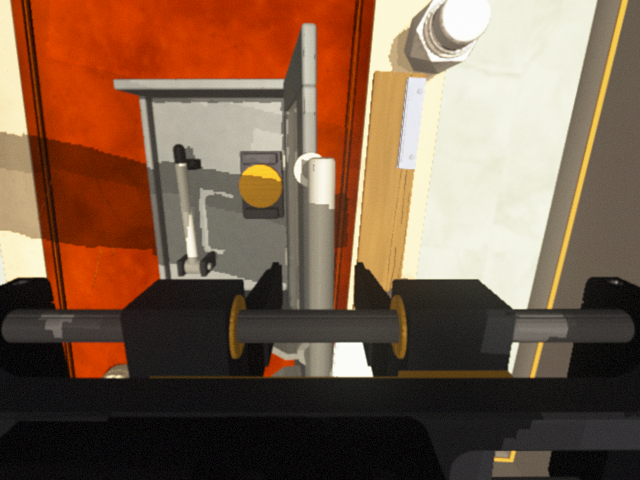

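View pics/scene4.png

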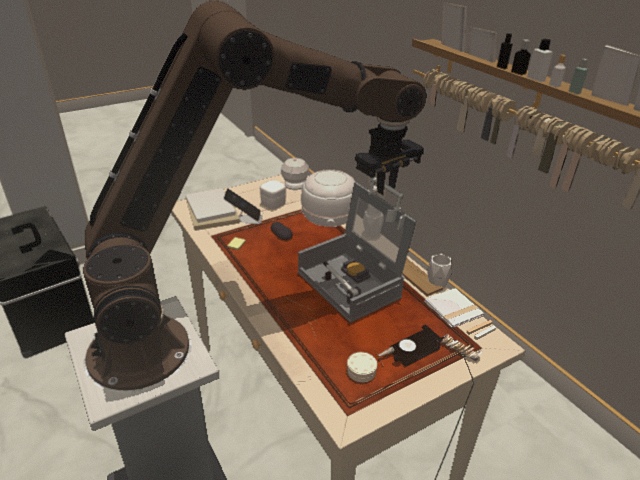

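The hood is standing back on its own and the bar is free between the fingers. Retreating straight up.

Emit:
play_rows:
  increments:
    - {"dx": 0, "dy": 0, "dz": -10, "rx": 0, "ry": 0, "rz": 0}
    - {"dx": 0, "dy": 0, "dz": -25, "rx": 0, "ry": 0, "rz": 0}
    - {"dx": 0, "dy": 0, "dz": -45, "rx": 0, "ry": 0, "rz": 0}
    - {"dx": 0, "dy": -8, "dz": -65, "rx": 0, "ry": 0, "rz": 0}
    - {"dx": 0, "dy": -35, "dz": -68, "rx": 0, "ry": 0, "rz": 0}
    - {"dx": -10, "dy": -70, "dz": -65, "rx": 0, "ry": 0, "rz": 0}
    - {"dx": -23, "dy": -110, "dz": -45, "rx": 0, "ry": 0, "rz": 0}
    - {"dx": -35, "dy": -150, "dz": -20, "rx": 0, "ry": 0, "rz": 0}
  fingers: 0.5

```text
t: 6.97
eef_pos: [568.5, -82.0, 498.9]
tcp_rot: [3.141, 0.004, 1.636]
ft_force: [0.4, -0.3, 0.0]
opening: 0.501
```

```bash
python3 - <<'E'
from h import *
s=st()
for n in ['scene','wrist','top']: cam(n,n+'5.png')
rows([(boxtcp(-40,y,z),YAW) for y,z in ((35,260),(35,220),(35,180),(35,150))])
E
```

```text
t 6.97 grasp-in-box [-31.4 -32.9 327.9] rot [3.141 0.004 1.636] F [ 0.4 -0.3  0. ] op 0.501
[{"dx": 67.8, "dy": -8.3, "dz": 66.4, "rx": -0.05, "ry": 0.02, "rz": -0.01}, {"dx": 67.9, "dy": -8.1, "dz": 106.4, "rx": -0.05, "ry": 0.02, "rz": -0.01}, {"dx": 67.9, "dy": -7.9, "dz": 146.4, "rx": -0.05, "ry": 0.02, "rz": -0.01}, {"dx": 68.0, "dy": -7.8, "dz": 176.4, "rx": -0.05, "ry": 0.02, "rz": -0.01}]
```

View pics/wrist5.png

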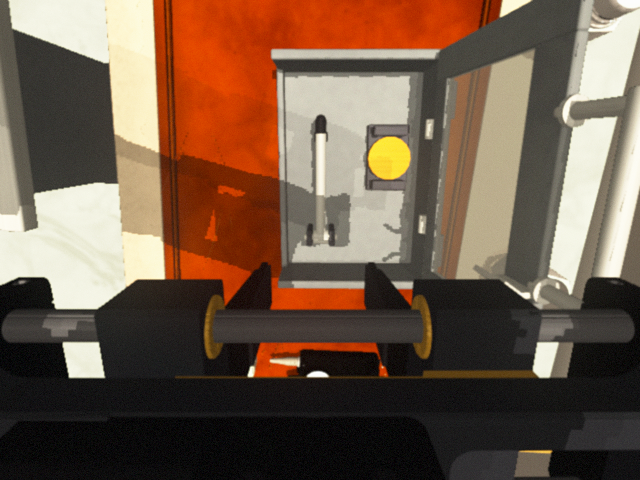

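View pics/top5.png

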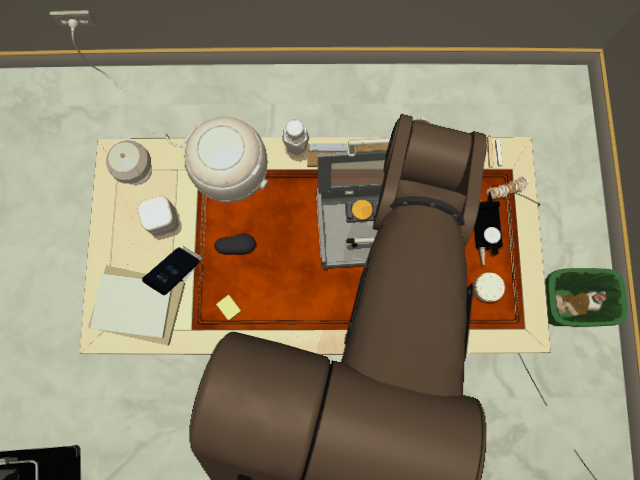

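```bash
python3 - <<'E'
from h import *
c=viewer.read_camera('wrist')
def w2b(g): return np.round([(g[0]-BP[0])*np.cos(BP[2])+(g[1]-BP[1])*np.sin(BP[2]),-(g[0]-BP[0])*np.sin(BP[2])+(g[1]-BP[1])*np.cos(BP[2]),g[2]],1)
for uv in [(321,122),(320,150),(319,200),(319,230)]: print(uv,w2b(onz(c,uv,45)))
for uv in [(274,57),(437,60)]: print('wall corner outer top',w2b(onz(c,uv,80)))
print(proj(c,b2w(BP,[(-40,-75,45),(-40,63,45),(-93,130,80),(93,130,80)])))
E
```

```text
(321, 122) [-29.7  62.2  45. ]
(320, 150) [-30.8  30.5  45. ]
(319, 200) [-32.  -29.2  45. ]
(319, 230) [-32. -67.  45.]
wall corner outer top [-78.2 124.1  80. ]
wall corner outer top [ 89.2 121.1  80. ]
[[312.66345839 236.15587886]
 [312.12318628 121.31960317]
 [259.35065017  50.79606727]
 [441.36891409  50.50643758]]
```

View pics/scene5.png

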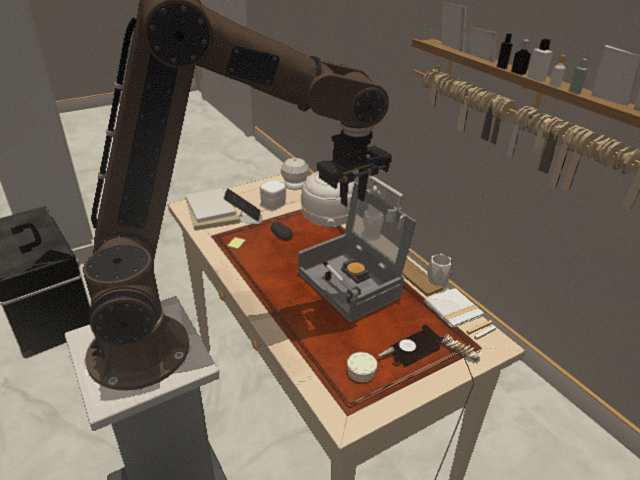

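Emit:
play_rows:
  increments:
    - {"dx": 30, "dy": -4, "dz": 35, "rx": 0, "ry": 0, "rz": 0}
    - {"dx": 50, "dy": -4, "dz": 70, "rx": 0, "ry": 0, "rz": 0}
    - {"dx": 60, "dy": -4, "dz": 105, "rx": 0, "ry": 0, "rz": 0}
    - {"dx": 60, "dy": -4, "dz": 140, "rx": 0, "ry": 0, "rz": 0}
    - {"dx": 60, "dy": -4, "dz": 170, "rx": 0, "ry": 0, "rz": 0}
    - {"dx": 60, "dy": -4, "dz": 170, "rx": 0, "ry": 0, "rz": 0}
    - {"dx": 60, "dy": -4, "dz": 170, "rx": 0, "ry": 0, "rz": 0}
  fingers: 0.5

```text
t: 7.75
eef_pos: [563.6, -22.9, 328.7]
tcp_rot: [-3.14, 0.002, 1.635]
ft_force: [-0.9, -0.4, 1.7]
opening: 0.502
```

```bash
python3 - <<'E'
from h import *
s=st()
for n in ['scene','wrist']: cam(n,n+'6.png')
c=viewer.read_camera('wrist'); print(proj(c,b2w(BP,[(-40,-75,45),(-40,63,45),(-40,0,45),(93,130,80)])))
E
```

```text
t 7.75 grasp-in-box [-32.9  26.6 157.7] rot [-3.140e+00  2.000e-03  1.635e+00] F [-0.9 -0.4  1.7] op 0.502
[[308.87254826 353.41028986]
 [307.65530101 190.20217085]
 [308.24477568 269.68360386]
 [523.92257262  87.5306084 ]]
```

View pics/wrist6.png

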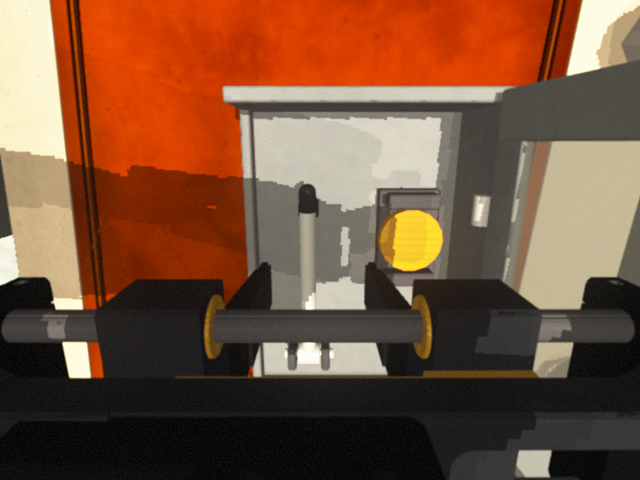

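Emit:
play_rows:
  increments:
    - {"dx": 0, "dy": -4, "dz": 25, "rx": 0, "ry": 0, "rz": 0}
    - {"dx": -1, "dy": -7, "dz": 55, "rx": 0, "ry": 0, "rz": 0}
    - {"dx": -1, "dy": -7, "dz": 80, "rx": 0, "ry": 0, "rz": 0}
    - {"dx": -1, "dy": -7, "dz": 100, "rx": 0, "ry": 0, "rz": 0}
    - {"dx": -1, "dy": -7, "dz": 113, "rx": 0, "ry": 0, "rz": 0}
    - {"dx": -1, "dy": -7, "dz": 113, "rx": 0, "ry": 0, "rz": 0}
  fingers: 0.4

```text
t: 8.4
eef_pos: [556.8, -25.2, 217.3]
tcp_rot: [3.14, 0.003, 1.634]
ft_force: [-0.0, -0.4, 0.3]
opening: 0.399
```

Emit:
play_rows:
  increments:
    - {"dx": 0, "dy": 0, "dz": 0, "rx": 0, "ry": 0, "rz": 0}
    - {"dx": 0, "dy": 0, "dz": 0, "rx": 0, "ry": 0, "rz": 0}
    - {"dx": 0, "dy": 0, "dz": 0, "rx": 0, "ry": 0, "rz": 0}
    - {"dx": 0, "dy": 0, "dz": 0, "rx": 0, "ry": 0, "rz": 0}
    - {"dx": 0, "dy": 0, "dz": 0, "rx": 0, "ry": 0, "rz": 0}
  fingers: 0

```text
t: 8.82
eef_pos: [556.4, -25.2, 217.9]
tcp_rot: [3.141, 0.003, 1.634]
ft_force: [-4.5, -3.3, -0.2]
opening: 0.12
```

```bash
cat >> h.py <<'E'
def rod(a0,a1,n,r=100):
    return [(boxtcp(-40,-75+r*np.cos(a),45+r*np.sin(a)),YAW) for a in np.linspace(a0,a1,n+1)[1:]]
E
python3 - <<'E'
from h import *
s=st()
rows(rod(0,.8,8))
E
```

```text
t 8.82 grasp-in-box [-39.7  24.7  46.9] rot [3.141e+00 3.000e-03 1.634e+00] F [-4.5 -3.3 -0.2] op 0.12
[{"dx": -0.8, "dy": -0.1, "dz": -8.1, "rx": 0.01, "ry": 0.03, "rz": -0.01}, {"dx": -2.3, "dy": -0.1, "dz": -17.9, "rx": 0.01, "ry": 0.03, "rz": -0.01}, {"dx": -4.8, "dy": -0.1, "dz": -27.6, "rx": 0.01, "ry": 0.03, "rz": -0.01}, {"dx": -8.2, "dy": -0.1, "dz": -37.0, "rx": 0.01, "ry": 0.03, "rz": -0.01}, {"dx": -12.6, "dy": -0.1, "dz": -46.0, "rx": 0.01, "ry": 0.03, "rz": -0.01}, {"dx": -17.9, "dy": -0.1, "dz": -54.5, "rx": 0.01, "ry": 0.03, "rz": -0.01}, {"dx": -23.9, "dy": -0.1, "dz": -62.4, "rx": 0.01, "ry": 0.03, "rz": -0.01}, {"dx": -30.8, "dy": -0.1, "dz": -69.7, "rx": 0.01, "ry": 0.03, "rz": -0.01}]
```

Emit:
play_rows:
  increments:
    - {"dx": -0.5, "dy": 0, "dz": -8, "rx": 0, "ry": 0, "rz": 0}
    - {"dx": -2, "dy": 0, "dz": -18, "rx": 0, "ry": 0, "rz": 0}
    - {"dx": -4.5, "dy": 0, "dz": -27.5, "rx": 0, "ry": 0, "rz": 0}
    - {"dx": -8, "dy": 0, "dz": -37, "rx": 0, "ry": 0, "rz": 0}
    - {"dx": -12.5, "dy": 0, "dz": -46, "rx": 0, "ry": 0, "rz": 0}
    - {"dx": -18, "dy": 0, "dz": -54.5, "rx": 0, "ry": 0, "rz": 0}
    - {"dx": -24, "dy": 0, "dz": -62.5, "rx": 0, "ry": 0, "rz": 0}
    - {"dx": -31, "dy": 0, "dz": -69.5, "rx": 0, "ry": 0, "rz": 0}

```text
t: 9.48
eef_pos: [558.2, -56.3, 288.4]
tcp_rot: [3.141, 0.003, 1.634]
ft_force: [-1.1, 1.3, -5.9]
opening: 0.12
```

```bash
python3 - <<'E'
from h import *
s=st()
cam('scene','scene7.png')
rows(rod(.8,1.57,8))
E
```

```text
t 9.48 grasp-in-box [-40.   -6.4 117.4] rot [3.141e+00 3.000e-03 1.634e+00] F [-1.1  1.3 -5.9] op 0.12
[{"dx": -5.6, "dy": -0.0, "dz": -4.7, "rx": 0.01, "ry": 0.03, "rz": -0.01}, {"dx": -13.4, "dy": -0.0, "dz": -10.3, "rx": 0.01, "ry": 0.03, "rz": -0.01}, {"dx": -21.7, "dy": 0.0, "dz": -15.1, "rx": 0.01, "ry": 0.03, "rz": -0.01}, {"dx": -30.5, "dy": 0.0, "dz": -19.1, "rx": 0.01, "ry": 0.03, "rz": -0.01}, {"dx": -39.6, "dy": 0.0, "dz": -22.3, "rx": 0.01, "ry": 0.03, "rz": -0.01}, {"dx": -48.9, "dy": 0.1, "dz": -24.6, "rx": 0.01, "ry": 0.03, "rz": -0.01}, {"dx": -58.4, "dy": 0.1, "dz": -25.9, "rx": 0.01, "ry": 0.03, "rz": -0.01}, {"dx": -68.1, "dy": 0.1, "dz": -26.4, "rx": 0.01, "ry": 0.03, "rz": -0.01}]
```

View pics/scene7.png

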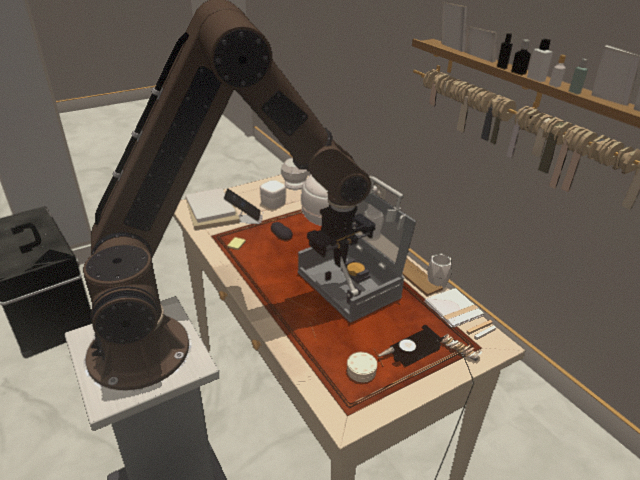

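Emit:
play_rows:
  increments:
    - {"dx": -5.5, "dy": 0, "dz": -5, "rx": 0, "ry": 0, "rz": 0}
    - {"dx": -13.5, "dy": 0, "dz": -10.5, "rx": 0, "ry": 0, "rz": 0}
    - {"dx": -22, "dy": 0, "dz": -15, "rx": 0, "ry": 0, "rz": 0}
    - {"dx": -30.5, "dy": 0, "dz": -19, "rx": 0, "ry": 0, "rz": 0}
    - {"dx": -39.5, "dy": 0, "dz": -22.5, "rx": 0, "ry": 0, "rz": 0}
    - {"dx": -49, "dy": 0, "dz": -24.5, "rx": 0, "ry": 0, "rz": 0}
    - {"dx": -58.5, "dy": 0, "dz": -26, "rx": 0, "ry": 0, "rz": 0}
    - {"dx": -68, "dy": 0, "dz": -26.5, "rx": 0, "ry": 0, "rz": 0}

```text
t: 10.2
eef_pos: [562.6, -126.2, 316.9]
tcp_rot: [3.14, 0.004, 1.634]
ft_force: [-3.3, 0.6, -2.9]
opening: 0.073
```

Emit:
play_rows:
  increments:
    - {"dx": 0, "dy": 0, "dz": 0, "rx": 0, "ry": 0, "rz": 0}
    - {"dx": 0, "dy": 0, "dz": 0, "rx": 0, "ry": 0, "rz": 0}

```text
t: 10.37
eef_pos: [562.9, -127.2, 317.4]
tcp_rot: [3.138, 0.005, 1.633]
ft_force: [-0.4, -0.9, 0.7]
opening: 0.004
```

```bash
python3 - <<'E'
from h import *
s=st()
cam('scene','scene8.png');cam('wrist','wrist8.png')
for a in (1.47,1.57,1.67): print(a,proj(viewer.read_camera('scene'),b2w(BP,[(-40,-75,45),(-40,-75+138*np.cos(a),45+138*np.sin(a))])))
import cv2
a=cv2.imread('pics/scene8.png')[180:330,280:430]; cv2.imwrite('pics/scene8c.png',cv2.resize(a,(600,600),interpolation=cv2.INTER_CUBIC))
E
```

```text
t 10.37 grasp-in-box [-39.3 -77.9 146.4] rot [3.138 0.005 1.633] F [-0.4 -0.9  0.7] op 0.004
1.47 [[353.74069451 292.53229198]
 [353.38912227 249.41767214]]
1.57 [[353.74069451 292.53229198]
 [356.67823924 251.78952297]]
1.67 [[353.74069451 292.53229198]
 [359.98191503 254.62739597]]
```

View pics/scene8c.png

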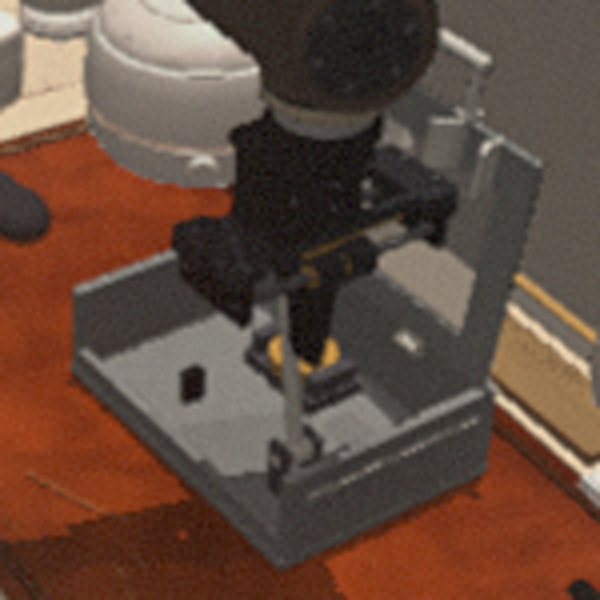

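View pics/wrist8.png

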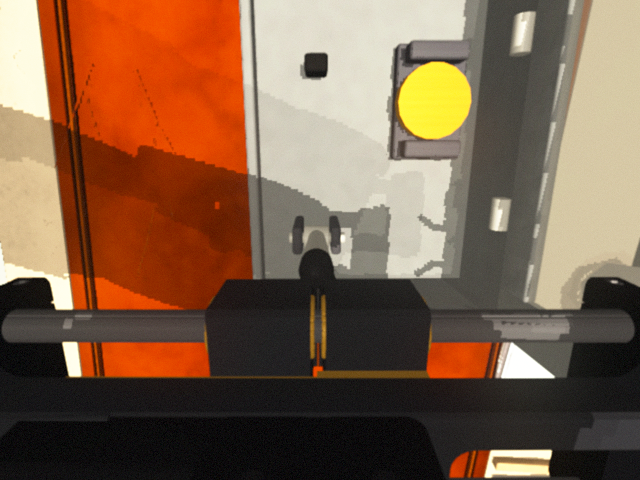

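Emit:
play_rows:
  increments:
    - {"dx": -2, "dy": 0, "dz": -10, "rx": 0, "ry": 0, "rz": 0}
    - {"dx": -4, "dy": 0, "dz": -35, "rx": 0, "ry": 0, "rz": 0}
    - {"dx": -4, "dy": 0, "dz": -70, "rx": 0, "ry": 0, "rz": 0}
    - {"dx": -4, "dy": 0, "dz": -100, "rx": 0, "ry": 0, "rz": 0}
    - {"dx": -4, "dy": 0, "dz": -110, "rx": 0, "ry": 0, "rz": 0}
    - {"dx": -4, "dy": 0, "dz": -110, "rx": 0, "ry": 0, "rz": 0}
  fingers: 0

```text
t: 11.12
eef_pos: [562.6, -129.3, 430.3]
tcp_rot: [3.134, 0.006, 1.635]
ft_force: [0.1, 0.1, -0.0]
opening: 0.003
```

```bash
cat >> h.py <<'E'
def w2b(g): return np.array([(g[0]-BP[0])*np.cos(BP[2])+(g[1]-BP[1])*np.sin(BP[2]),-(g[0]-BP[0])*np.sin(BP[2])+(g[1]-BP[1])*np.cos(BP[2]),g[2]])
def onx(c,uv,x=-40):
    o,d=ray(c,uv); a=w2b(o); b=w2b(o+d)-a
    return a+b*(x-a[0])/b[0]
E
python3 - <<'E'
from h import *
s=st()
cam('scene','scene9.png');c=cam('wrist','wrist9.png')
for a in (1.27,1.37,1.47,1.57): print(a,proj(c,b2w(BP,[(-40,-75,45),(-40,-75+138*np.cos(a),45+138*np.sin(a))])).round(0).tolist())
import cv2
a=cv2.imread('pics/scene9.png')[180:330,280:430]; cv2.imwrite('pics/scene9c.png',cv2.resize(a,(600,600),interpolation=cv2.INTER_CUBIC))
E
```

```text
t 11.12 grasp-in-box [-39.  -80.1 259.4] rot [3.134 0.006 1.635] F [ 0.1  0.1 -0. ] op 0.003
1.27 [[316.0, 209.0], [317.0, 183.0]]
1.37 [[316.0, 209.0], [317.0, 204.0]]
1.47 [[316.0, 209.0], [317.0, 225.0]]
1.57 [[316.0, 209.0], [317.0, 246.0]]
```

View pics/scene9c.png

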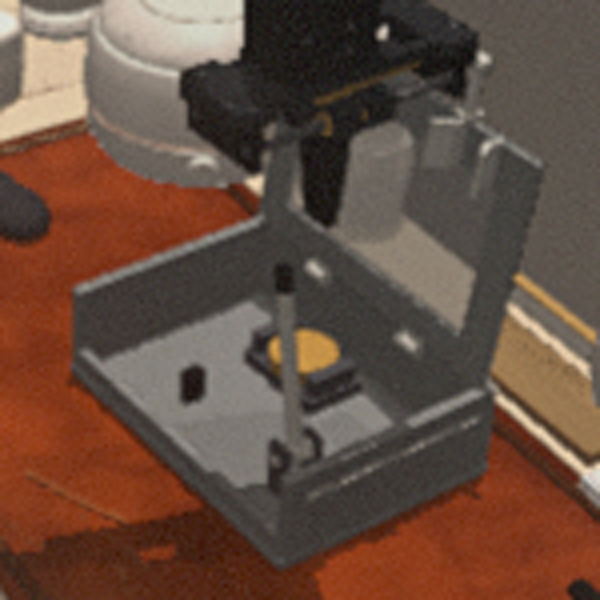

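View pics/wrist9.png

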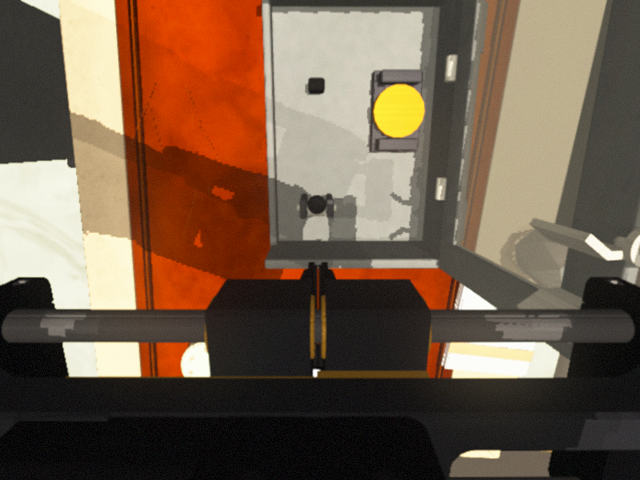

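Emit:
play_rows:
  increments:
    - {"dx": 25, "dy": 0, "dz": 0, "rx": 0, "ry": 0, "rz": 0}
    - {"dx": 55, "dy": -1, "dz": 0, "rx": 0, "ry": 0, "rz": 0}
    - {"dx": 78, "dy": -1, "dz": 10, "rx": 0, "ry": 0, "rz": 0}
    - {"dx": 78, "dy": -1, "dz": 40, "rx": 0, "ry": 0, "rz": 0}
    - {"dx": 78, "dy": -1, "dz": 70, "rx": 0, "ry": 0, "rz": 0}
    - {"dx": 78, "dy": -1, "dz": 94, "rx": 0, "ry": 0, "rz": 0}
    - {"dx": 78, "dy": -1, "dz": 94, "rx": 0, "ry": 0, "rz": 0}
  fingers: 0

```text
t: 11.8
eef_pos: [555.7, -51.5, 326.8]
tcp_rot: [-3.135, 0.002, 1.635]
ft_force: [-1.2, 0.0, 0.7]
opening: 0.005
```

```bash
python3 - <<'E'
from h import *
s=st()
E
```

```text
t 11.8 grasp-in-box [-43.4  -1.2 155.8] rot [-3.135e+00  2.000e-03  1.635e+00] F [-1.2  0.   0.7] op 0.005
```

Emit:
play_rows:
  increments:
    - {"dx": -12, "dy": 3, "dz": -3, "rx": 0, "ry": 0, "rz": 0}
    - {"dx": -24, "dy": 3, "dz": -5, "rx": 0, "ry": 0, "rz": 0}
    - {"dx": -34, "dy": 3, "dz": -5, "rx": 0, "ry": 0, "rz": 0}
    - {"dx": -42, "dy": 3, "dz": -5, "rx": 0, "ry": 0, "rz": 0}
    - {"dx": -50, "dy": 3, "dz": -5, "rx": 0, "ry": 0, "rz": 0}
    - {"dx": -54, "dy": 3, "dz": -5, "rx": 0, "ry": 0, "rz": 0}
    - {"dx": -54, "dy": 3, "dz": -5, "rx": 0, "ry": 0, "rz": 0}
  fingers: 0

```text
t: 12.38
eef_pos: [562.2, -106.2, 332.3]
tcp_rot: [-3.136, 0.002, 1.634]
ft_force: [-0.6, -0.3, 0.6]
opening: 0.003
```

```bash
python3 - <<'E'
from h import *
s=st()
c=cam('wrist','wrist10.png');S=cam('scene','scene10.png')
for a in (1.37,1.47,1.57,1.67): print(a,proj(c,b2w(BP,[(-40,-75,45),(-40,-75+138*np.cos(a),45+138*np.sin(a))])).round(0).tolist())
a=cv2.imread('pics/scene10.png')[180:330,280:430]; cv2.imwrite('pics/scene10c.png',cv2.resize(a,(600,600),interpolation=cv2.INTER_CUBIC))
E
```

```text
t 12.38 grasp-in-box [-40.3 -56.3 161.3] rot [-3.136e+00  2.000e-03  1.634e+00] F [-0.6 -0.3  0.6] op 0.003
1.37 [[319.0, 260.0], [319.0, 301.0]]
1.47 [[319.0, 260.0], [319.0, 334.0]]
1.57 [[319.0, 260.0], [319.0, 365.0]]
1.67 [[319.0, 260.0], [319.0, 392.0]]
```

View pics/scene10c.png

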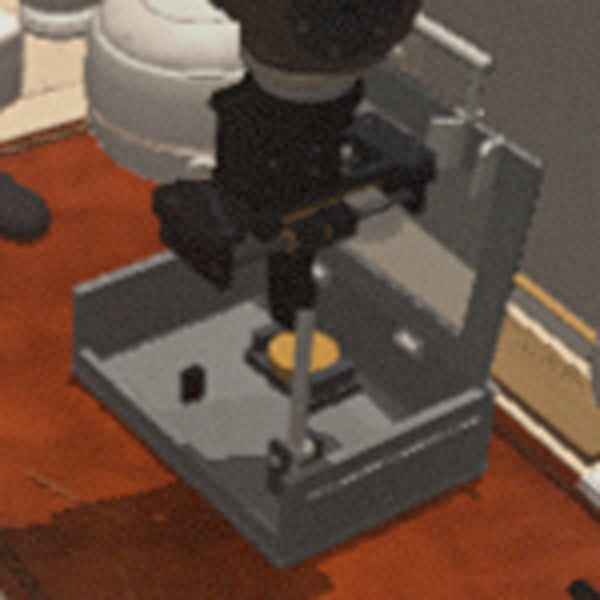

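View pics/wrist10.png

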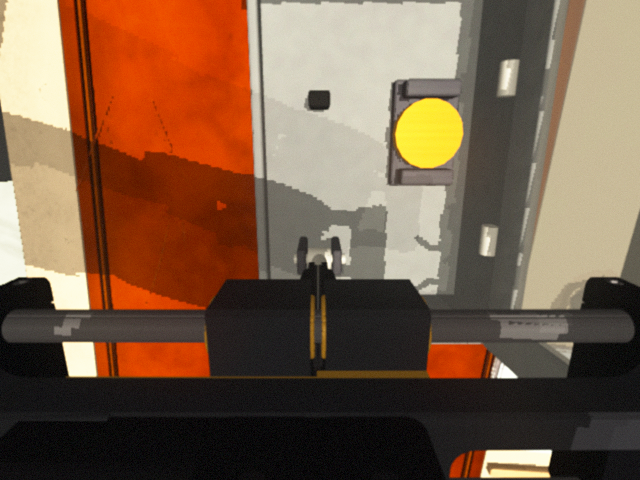

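Emit:
play_rows:
  increments:
    - {"dx": 10, "dy": 0, "dz": 0, "rx": 0, "ry": 0, "rz": 0}
    - {"dx": 25, "dy": 0, "dz": 0, "rx": 0, "ry": 0, "rz": 0}
    - {"dx": 30, "dy": 0, "dz": -30, "rx": 0, "ry": 0, "rz": 0}
    - {"dx": 20, "dy": 0, "dz": -65, "rx": 0, "ry": 0, "rz": 0}
    - {"dx": 5, "dy": 0, "dz": -100, "rx": 0, "ry": 0, "rz": 0}
    - {"dx": 0, "dy": 0, "dz": -115, "rx": 0, "ry": 0, "rz": 0}
    - {"dx": 0, "dy": 0, "dz": -115, "rx": 0, "ry": 0, "rz": 0}
  fingers: 0

```text
t: 13.07
eef_pos: [562.9, -104.7, 450.9]
tcp_rot: [-3.141, 0.004, 1.634]
ft_force: [0.5, -0.6, 0.5]
opening: 0.001
```

```bash
python3 - <<'E'
from h import *
s=st()
c=cam('wrist','wrist11.png');S=cam('scene','scene11.png')
for n,k in (('w',c),('s',S)):
  for a in (1.37,1.47,1.57,1.67): print(n,a,proj(k,b2w(BP,[(-40,-75,45),(-40,-75+138*np.cos(a),45+138*np.sin(a))])).round(1).tolist())
a=cv2.imread('pics/scene11.png')[230:310,320:400]; cv2.imwrite('pics/scene11c.png',cv2.resize(a,(600,600),interpolation=cv2.INTER_CUBIC))
E
```

```text
t 13.07 grasp-in-box [-38.6 -55.2 279.9] rot [-3.141  0.004  1.634] F [ 0.5 -0.6  0.5] op 0.001
w 1.37 [[316.7, 226.9], [316.3, 232.6]]
w 1.47 [[316.7, 226.9], [316.3, 251.4]]
w 1.57 [[316.7, 226.9], [316.3, 269.5]]
w 1.67 [[316.7, 226.9], [316.3, 286.5]]
s 1.37 [[353.7, 292.5], [350.2, 247.5]]
s 1.47 [[353.7, 292.5], [353.4, 249.4]]
s 1.57 [[353.7, 292.5], [356.7, 251.8]]
s 1.67 [[353.7, 292.5], [360.0, 254.6]]
```

View pics/scene11c.png

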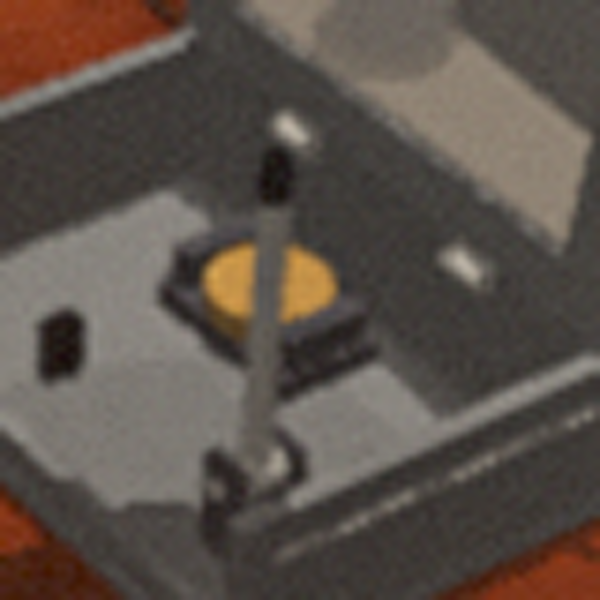

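View pics/wrist11.png

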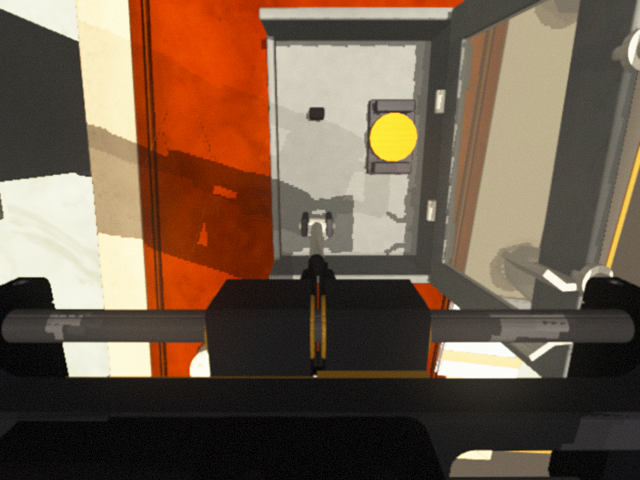

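```bash
python3 - <<'E'
from h import *
rows([(boxtcp(*q),YAW) for q in ((-38,-40,310),(-20,-20,340),(10,-5,365),(45,0,375),(80,0,375),(110,0,370),(110,0,370),(110,0,370))])
E
```

```text
[{"dx": 13.9, "dy": 0.6, "dz": -34.1, "rx": -0.06, "ry": 0.01, "rz": -0.0}, {"dx": 33.9, "dy": 18.4, "dz": -64.2, "rx": -0.06, "ry": 0.01, "rz": -0.0}, {"dx": 48.8, "dy": 48.2, "dz": -89.5, "rx": -0.06, "ry": 0.01, "rz": -0.0}, {"dx": 53.8, "dy": 83.2, "dz": -99.7, "rx": -0.06, "ry": 0.01, "rz": -0.0}, {"dx": 53.8, "dy": 118.2, "dz": -99.9, "rx": -0.06, "ry": 0.01, "rz": -0.0}, {"dx": 53.8, "dy": 148.2, "dz": -95.1, "rx": -0.06, "ry": 0.01, "rz": -0.0}, {"dx": 53.8, "dy": 148.2, "dz": -95.1, "rx": -0.06, "ry": 0.01, "rz": -0.0}, {"dx": 53.8, "dy": 148.2, "dz": -95.1, "rx": -0.06, "ry": 0.01, "rz": -0.0}]
```

Emit:
play_rows:
  increments:
    - {"dx": 14, "dy": 0, "dz": -34, "rx": 0, "ry": 0, "rz": 0}
    - {"dx": 34, "dy": 18, "dz": -64, "rx": 0, "ry": 0, "rz": 0}
    - {"dx": 49, "dy": 48, "dz": -90, "rx": 0, "ry": 0, "rz": 0}
    - {"dx": 54, "dy": 83, "dz": -100, "rx": 0, "ry": 0, "rz": 0}
    - {"dx": 54, "dy": 118, "dz": -100, "rx": 0, "ry": 0, "rz": 0}
    - {"dx": 54, "dy": 148, "dz": -95, "rx": 0, "ry": 0, "rz": 0}
    - {"dx": 54, "dy": 148, "dz": -95, "rx": 0, "ry": 0, "rz": 0}
    - {"dx": 54, "dy": 148, "dz": -95, "rx": 0, "ry": 0, "rz": 0}
  fingers: 0.5

```text
t: 13.83
eef_pos: [708.8, -39.6, 536.9]
tcp_rot: [-3.13, 0.0, 1.636]
ft_force: [-0.5, -0.5, 0.3]
opening: 0.477
```

```bash
python3 - <<'E'
from h import *
s=st()
c=cam('wrist','wrist12.png');S=cam('scene','scene12.png')
rows([(boxtcp(*q),YAW) for q in ((110,0,340),(110,0,299))])
E
```

```text
t 13.83 grasp-in-box [109.3   1.1 365.9] rot [-3.13   0.     1.636] F [-0.5 -0.5  0.3] op 0.477
[{"dx": -0.7, "dy": 0.6, "dz": 28.5, "rx": -0.08, "ry": 0.01, "rz": 0.0}, {"dx": -0.7, "dy": 0.9, "dz": 69.5, "rx": -0.08, "ry": 0.01, "rz": 0.0}]
```

View pics/scene12.png

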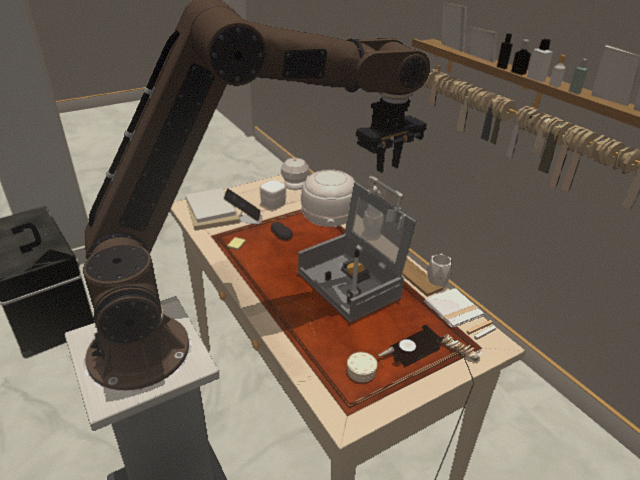

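View pics/wrist12.png

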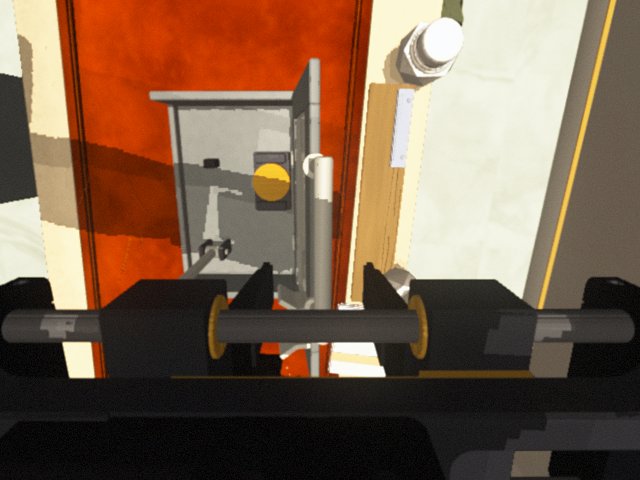

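Rod stands upright and the bar (col ~323) lies between the fingers. I'll descend to regrasp it.

Emit:
play_rows:
  increments:
    - {"dx": -1, "dy": 2, "dz": 20, "rx": 0, "ry": 0, "rz": 0}
    - {"dx": -1, "dy": 2, "dz": 40, "rx": 0, "ry": 0, "rz": 0}
    - {"dx": -1, "dy": 2, "dz": 58, "rx": 0, "ry": 0, "rz": 0}
    - {"dx": -1, "dy": 2, "dz": 68, "rx": 0, "ry": 0, "rz": 0}
    - {"dx": -1, "dy": 2, "dz": 68, "rx": 0, "ry": 0, "rz": 0}
  fingers: 0.4

```text
t: 14.35
eef_pos: [708.0, -41.0, 469.8]
tcp_rot: [-3.13, 0.0, 1.635]
ft_force: [0.1, -0.8, -0.8]
opening: 0.399
```

Emit:
play_rows:
  increments:
    - {"dx": 0, "dy": 0, "dz": 0, "rx": 0, "ry": 0, "rz": 0}
    - {"dx": 0, "dy": 0, "dz": 0, "rx": 0, "ry": 0, "rz": 0}
    - {"dx": 0, "dy": 0, "dz": 0, "rx": 0, "ry": 0, "rz": 0}
    - {"dx": 0, "dy": 0, "dz": 0, "rx": 0, "ry": 0, "rz": 0}
    - {"dx": 0, "dy": 0, "dz": 0, "rx": 0, "ry": 0, "rz": 0}
  fingers: 0

```text
t: 14.77
eef_pos: [707.9, -41.0, 470.6]
tcp_rot: [-3.131, 0.001, 1.635]
ft_force: [0.3, 0.9, 4.0]
opening: 0.117
```

```bash
python3 - <<'E'
from h import *
s=st()
g=w2b(s['eef_pos'])-[80,0,85+171]; print(np.hypot(g[0],g[2]),np.arctan2(g[2],-g[0]))
rows(hood(1.72,1.3,8,dr=4))
E
```

```text
t 14.77 grasp-in-box [108.5  -0.3 299.6] rot [-3.131e+00  1.000e-03  1.635e+00] F [0.3 0.9 4. ] op 0.117
216.73824432567633 1.7111531235699986
[{"dx": 0.2, "dy": -9.5, "dz": -0.3, "rx": -0.1, "ry": 0.01, "rz": 0.0}, {"dx": 0.3, "dy": -20.8, "dz": -1.0, "rx": -0.1, "ry": 0.01, "rz": 0.0}, {"dx": 0.3, "dy": -32.1, "dz": -1.1, "rx": -0.1, "ry": 0.01, "rz": 0.0}, {"dx": 0.3, "dy": -43.5, "dz": -0.5, "rx": -0.1, "ry": 0.01, "rz": 0.0}, {"dx": 0.3, "dy": -54.7, "dz": 0.6, "rx": -0.1, "ry": 0.01, "rz": 0.0}, {"dx": 0.3, "dy": -65.9, "dz": 2.3, "rx": -0.1, "ry": 0.01, "rz": 0.0}, {"dx": 0.3, "dy": -77.1, "dz": 4.5, "rx": -0.1, "ry": 0.01, "rz": 0.0}, {"dx": 0.3, "dy": -88.0, "dz": 7.4, "rx": -0.1, "ry": 0.01, "rz": 0.0}]
```

Emit:
play_rows:
  increments:
    - {"dx": 0, "dy": -8, "dz": -0.5, "rx": 0, "ry": 0, "rz": 0}
    - {"dx": 0, "dy": -19, "dz": -1, "rx": 0, "ry": 0, "rz": 0}
    - {"dx": 0, "dy": -31, "dz": -1, "rx": 0, "ry": 0, "rz": 0}
    - {"dx": 0, "dy": -43, "dz": -0.5, "rx": 0, "ry": 0, "rz": 0}
    - {"dx": 0, "dy": -54.5, "dz": 0.5, "rx": 0, "ry": 0, "rz": 0}
    - {"dx": 0, "dy": -66, "dz": 2.5, "rx": 0, "ry": 0, "rz": 0}
    - {"dx": 0, "dy": -77, "dz": 4.5, "rx": 0, "ry": 0, "rz": 0}
    - {"dx": 0, "dy": -88, "dz": 7.5, "rx": 0, "ry": 0, "rz": 0}

```text
t: 15.43
eef_pos: [619.1, -46.5, 464.6]
tcp_rot: [-3.133, 0.0, 1.635]
ft_force: [0.3, 1.7, 0.4]
opening: 0.117
```

```bash
cat >> h.py <<'E'
def ha():
    s=st(); g=w2b(s['eef_pos'])-[80,0,85+171]; print('r',np.hypot(g[0],g[2]).round(1),'ang',np.arctan2(g[2],-g[0]).round(3))
E
python3 - <<'E'
from h import *
ha()
rows(hood(1.3,0.9,8,dr=4))
E
```

```text
t 15.43 grasp-in-box [ 1.980e+01 -1.000e-01  2.936e+02] rot [-3.133  0.     1.635] F [0.3 1.7 0.4] op 0.117
r 216.7 ang 1.297
[{"dx": 0.0, "dy": -9.4, "dz": 3.7, "rx": -0.08, "ry": 0.0, "rz": 0.0}, {"dx": 0.0, "dy": -19.5, "dz": 7.5, "rx": -0.08, "ry": 0.0, "rz": 0.0}, {"dx": 0.0, "dy": -29.4, "dz": 11.7, "rx": -0.08, "ry": 0.0, "rz": 0.0}, {"dx": 0.0, "dy": -39.2, "dz": 16.5, "rx": -0.08, "ry": 0.0, "rz": 0.0}, {"dx": 0.0, "dy": -48.6, "dz": 21.7, "rx": -0.08, "ry": 0.0, "rz": 0.0}, {"dx": 0.0, "dy": -57.8, "dz": 27.4, "rx": -0.08, "ry": 0.0, "rz": 0.0}, {"dx": 0.1, "dy": -66.7, "dz": 33.5, "rx": -0.08, "ry": 0.0, "rz": 0.0}, {"dx": 0.1, "dy": -75.2, "dz": 40.1, "rx": -0.08, "ry": 0.0, "rz": 0.0}]
```

Emit:
play_rows:
  increments:
    - {"dx": 0, "dy": -9.5, "dz": 3.5, "rx": 0, "ry": 0, "rz": 0}
    - {"dx": 0, "dy": -19.5, "dz": 7.5, "rx": 0, "ry": 0, "rz": 0}
    - {"dx": 0, "dy": -29.5, "dz": 11.5, "rx": 0, "ry": 0, "rz": 0}
    - {"dx": 0, "dy": -39, "dz": 16.5, "rx": 0, "ry": 0, "rz": 0}
    - {"dx": 0, "dy": -48.5, "dz": 21.5, "rx": 0, "ry": 0, "rz": 0}
    - {"dx": 0, "dy": -58, "dz": 27.5, "rx": 0, "ry": 0, "rz": 0}
    - {"dx": 0, "dy": -66.5, "dz": 33.5, "rx": 0, "ry": 0, "rz": 0}
    - {"dx": 0, "dy": -71, "dz": 36.5, "rx": 0, "ry": 0, "rz": 0}

```text
t: 16.1
eef_pos: [546.9, -50.9, 428.4]
tcp_rot: [-3.133, -0.0, 1.635]
ft_force: [4.2, 2.1, -4.1]
opening: 0.115
```

```bash
python3 - <<'E'
from h import *
ha()
c=cam('wrist','wrist13.png');S=cam('scene','scene13.png')
a=cv2.imread('pics/scene13.png')[180:330,280:430]; cv2.imwrite('pics/scene13c.png',cv2.resize(a,(600,600),interpolation=cv2.INTER_CUBIC))
rows(hood(0.92,0.74,6,dr=4))
E
```

```text
t 16.1 grasp-in-box [-5.250e+01  1.000e-01  2.574e+02] rot [-3.133 -0.     1.635] F [ 4.2  2.1 -4.1] op 0.115
r 216.6 ang 0.921
[{"dx": -0.1, "dy": -5.3, "dz": 4.8, "rx": -0.09, "ry": -0.0, "rz": 0.0}, {"dx": -0.1, "dy": -10.2, "dz": 9.0, "rx": -0.09, "ry": -0.0, "rz": 0.0}, {"dx": -0.1, "dy": -15.0, "dz": 13.4, "rx": -0.09, "ry": -0.0, "rz": 0.0}, {"dx": -0.1, "dy": -19.7, "dz": 17.9, "rx": -0.09, "ry": -0.0, "rz": 0.0}, {"dx": -0.1, "dy": -24.2, "dz": 22.5, "rx": -0.09, "ry": -0.0, "rz": 0.0}, {"dx": -0.1, "dy": -28.6, "dz": 27.3, "rx": -0.09, "ry": -0.0, "rz": 0.0}]
```

View pics/scene13c.png

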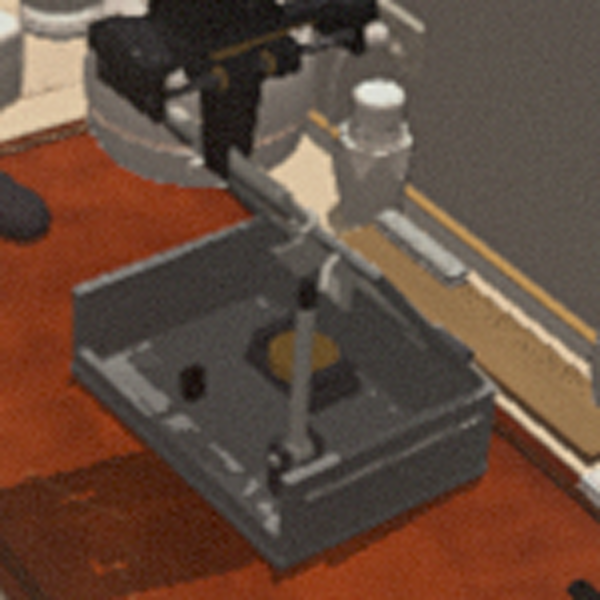

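View pics/wrist13.png

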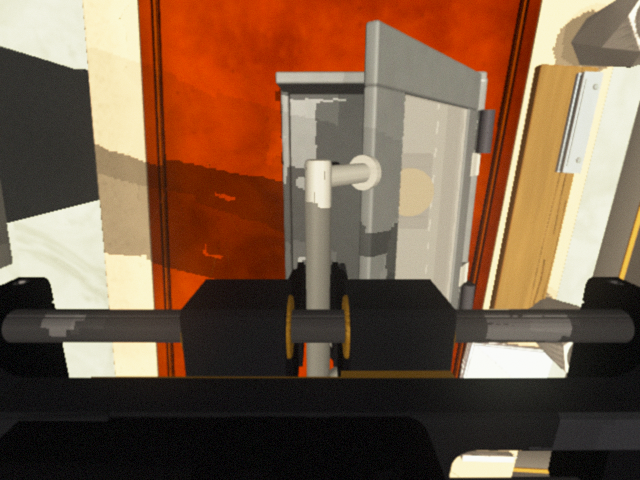

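The tip sits between the flared channel walls. Lowering slowly now.

Emit:
play_rows:
  increments:
    - {"dx": 0, "dy": -4, "dz": 3.5, "rx": 0, "ry": 0, "rz": 0}
    - {"dx": 0, "dy": -8, "dz": 7, "rx": 0, "ry": 0, "rz": 0}
    - {"dx": 0, "dy": -12, "dz": 10.5, "rx": 0, "ry": 0, "rz": 0}
    - {"dx": 0, "dy": -15, "dz": 13.5, "rx": 0, "ry": 0, "rz": 0}
    - {"dx": 0, "dy": -18, "dz": 16, "rx": 0, "ry": 0, "rz": 0}
    - {"dx": 0, "dy": -20, "dz": 18, "rx": 0, "ry": 0, "rz": 0}
    - {"dx": 0, "dy": -20, "dz": 18, "rx": 0, "ry": 0, "rz": 0}

```text
t: 16.78
eef_pos: [527.0, -52.2, 410.3]
tcp_rot: [-3.132, -0.0, 1.635]
ft_force: [4.0, 2.9, -4.3]
opening: 0.118
```

```bash
python3 - <<'E'
from h import *
ha()
S=cam('scene','scene14.png')
a=cv2.imread('pics/scene14.png')[180:330,280:430]; cv2.imwrite('pics/scene14c.png',cv2.resize(a,(600,600),interpolation=cv2.INTER_CUBIC))
rows(hood(0.8,0.72,4,dr=4))
E
```

```text
t 16.78 grasp-in-box [-7.260e+01  2.000e-01  2.393e+02] rot [-3.132 -0.     1.635] F [ 4.   2.9 -4.3] op 0.118
r 215.9 ang 0.796
[{"dx": -0.1, "dy": -2.8, "dz": 2.7, "rx": -0.09, "ry": -0.0, "rz": -0.0}, {"dx": -0.1, "dy": -5.7, "dz": 5.8, "rx": -0.09, "ry": -0.0, "rz": -0.0}, {"dx": -0.1, "dy": -8.7, "dz": 9.0, "rx": -0.09, "ry": -0.0, "rz": -0.0}, {"dx": -0.1, "dy": -11.5, "dz": 12.2, "rx": -0.09, "ry": -0.0, "rz": -0.0}]
```

View pics/scene14c.png

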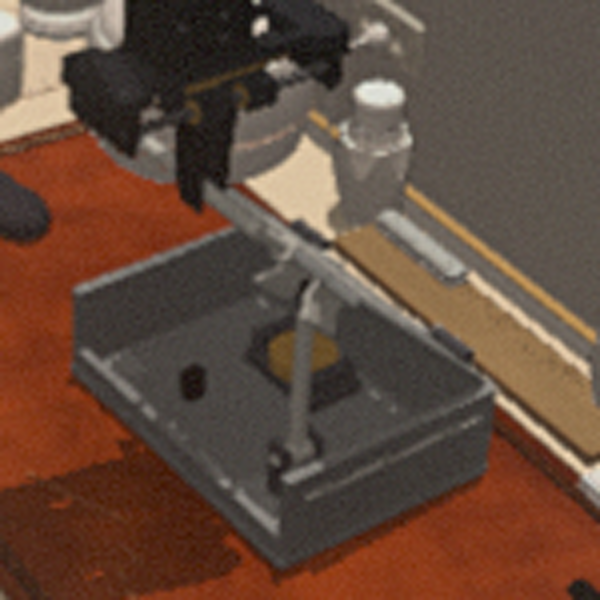

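Emit:
play_rows:
  increments:
    - {"dx": 0, "dy": -1.5, "dz": 1.5, "rx": 0, "ry": 0, "rz": 0}
    - {"dx": 0, "dy": -3, "dz": 3, "rx": 0, "ry": 0, "rz": 0}
    - {"dx": 0, "dy": -3, "dz": 3, "rx": 0, "ry": 0, "rz": 0}

```text
t: 17.08
eef_pos: [524.1, -52.4, 407.5]
tcp_rot: [-3.132, -0.0, 1.635]
ft_force: [4.8, 3.0, -2.5]
opening: 0.114
```

Emit:
play_rows:
  increments:
    - {"dx": 0, "dy": -1.5, "dz": 1.5, "rx": 0, "ry": 0, "rz": 0}
    - {"dx": 0, "dy": -2, "dz": 2, "rx": 0, "ry": 0, "rz": 0}
    - {"dx": 0, "dy": -2, "dz": 2, "rx": 0, "ry": 0, "rz": 0}

```text
t: 17.33
eef_pos: [522.7, -52.4, 406.8]
tcp_rot: [-3.137, 0.0, 1.635]
ft_force: [5.9, 5.3, 6.1]
opening: 0.118
```

```bash
python3 - <<'E'
from h import *
ha()
S=cam('scene','scene15.png')
a=cv2.imread('pics/scene15.png')[180:330,280:430]; cv2.imwrite('pics/scene15c.png',cv2.resize(a,(600,600),interpolation=cv2.INTER_CUBIC))
for a in (.7,.75,.8,.85): 
  ca,sa=np.cos(a),np.sin(a)
  q=lambda r,y,u=0:(80-r*ca-u*sa,y,85+r*sa-u*ca)
  print(a,((proj(S,b2w(BP,[q(212,-63),q(172,-127,-4),q(155,-75,10)]))-[280,180])*4).round(0).tolist())
E
```

```text
t 17.33 grasp-in-box [-7.610e+01  2.000e-01  2.358e+02] rot [-3.137  0.     1.635] F [5.9 5.3 6.1] op 0.118
r 216.4 ang 0.771
0.7 [[246.0, 250.0], [349.0, 312.0], [300.0, 297.0]]
0.75 [[256.0, 236.0], [357.0, 301.0], [307.0, 287.0]]
0.8 [[266.0, 223.0], [365.0, 290.0], [313.0, 277.0]]
0.85 [[276.0, 210.0], [374.0, 279.0], [320.0, 267.0]]
```

View pics/scene15c.png

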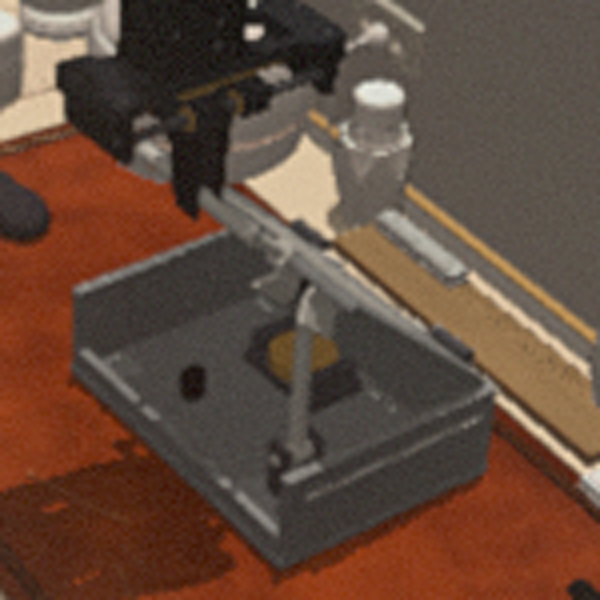

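Fz flipped from −4 to +6 N, so the rod is carrying the hood at about 0.75. Releasing with a small opening.

Emit:
play_rows:
  increments:
    - {"dx": 0, "dy": 0, "dz": 0, "rx": 0, "ry": 0, "rz": 0}
    - {"dx": 0, "dy": 0, "dz": 0, "rx": 0, "ry": 0, "rz": 0}
    - {"dx": 0, "dy": 0, "dz": 0, "rx": 0, "ry": 0, "rz": 0}
    - {"dx": 0, "dy": 0, "dz": 0, "rx": 0, "ry": 0, "rz": 0}
  fingers: 0.3

```text
t: 17.72
eef_pos: [522.5, -52.6, 406.7]
tcp_rot: [-3.136, 0.0, 1.635]
ft_force: [0.5, 0.9, -0.6]
opening: 0.288
```

```bash
python3 - <<'E'
from h import *
ha()
c=cam('wrist','wrist16.png');S=cam('scene','scene16.png')
a=cv2.imread('pics/scene16.png')[180:330,280:430]; cv2.imwrite('pics/scene16c.png',cv2.resize(a,(600,600),interpolation=cv2.INTER_CUBIC))
E
```

```text
t 17.72 grasp-in-box [-76.4   0.  235.7] rot [-3.136  0.     1.635] F [ 0.5  0.9 -0.6] op 0.288
r 216.5 ang 0.77
```

View pics/scene16c.png

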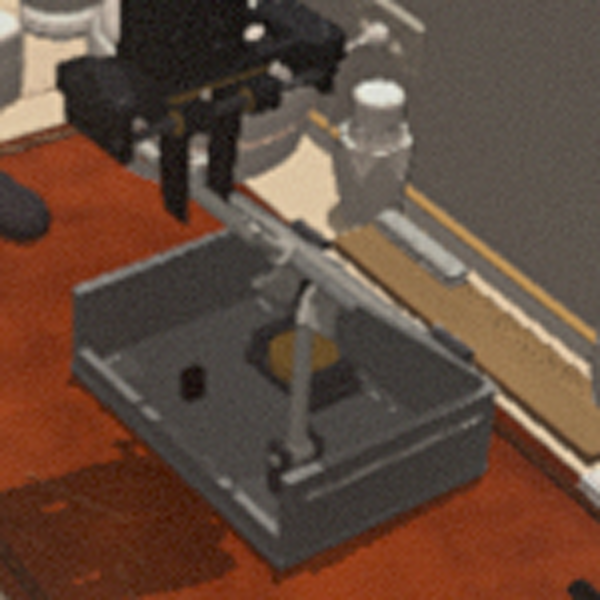

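View pics/wrist16.png

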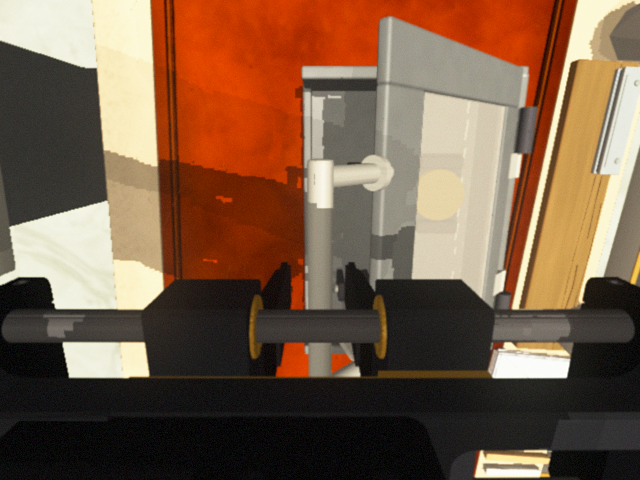

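Released and the hood holds; the bar is free between the fingers. Backing straight up.

Emit:
play_rows:
  increments:
    - {"dx": 0, "dy": 0, "dz": -6, "rx": 0, "ry": 0, "rz": 0}
    - {"dx": 0, "dy": 0, "dz": -16, "rx": 0, "ry": 0, "rz": 0}
    - {"dx": 0, "dy": 0, "dz": -32, "rx": 0, "ry": 0, "rz": 0}
    - {"dx": 0, "dy": 0, "dz": -52, "rx": 0, "ry": 0, "rz": 0}
    - {"dx": 0, "dy": -10, "dz": -75, "rx": 0, "ry": 0, "rz": 0}
    - {"dx": 0, "dy": -30, "dz": -100, "rx": 0, "ry": 0, "rz": 0}
    - {"dx": 0, "dy": -40, "dz": -110, "rx": 0, "ry": 0, "rz": 0}
    - {"dx": 0, "dy": -40, "dz": -110, "rx": 0, "ry": 0, "rz": 0}
  fingers: 0.3

```text
t: 18.48
eef_pos: [481.7, -54.9, 519.8]
tcp_rot: [-3.141, 0.002, 1.634]
ft_force: [-0.3, -0.1, -0.2]
opening: 0.301
```

Emit:
play_rows:
  increments:
    - {"dx": 0, "dy": 0, "dz": 0, "rx": 0, "ry": 0, "rz": 0}
    - {"dx": 0, "dy": 0, "dz": 0, "rx": 0, "ry": 0, "rz": 0}
    - {"dx": 0, "dy": 0, "dz": 0, "rx": 0, "ry": 0, "rz": 0}
    - {"dx": 0, "dy": 0, "dz": 0, "rx": 0, "ry": 0, "rz": 0}

```text
t: 18.82
eef_pos: [482.3, -55.0, 518.8]
tcp_rot: [-3.139, 0.001, 1.634]
ft_force: [-0.7, 0.7, 0.2]
opening: 0.301
```

```bash
python3 - <<'E'
from h import *
st()
S=cam('scene','scene17.png')
a=cv2.imread('pics/scene17.png')[180:330,280:430]; cv2.imwrite('pics/scene17c.png',cv2.resize(a,(600,600),interpolation=cv2.INTER_CUBIC))
E
```

```text
t 18.82 grasp-in-box [-116.2    0.   347.8] rot [-3.139e+00  1.000e-03  1.634e+00] F [-0.7  0.7  0.2] op 0.301
```

View pics/scene17c.png

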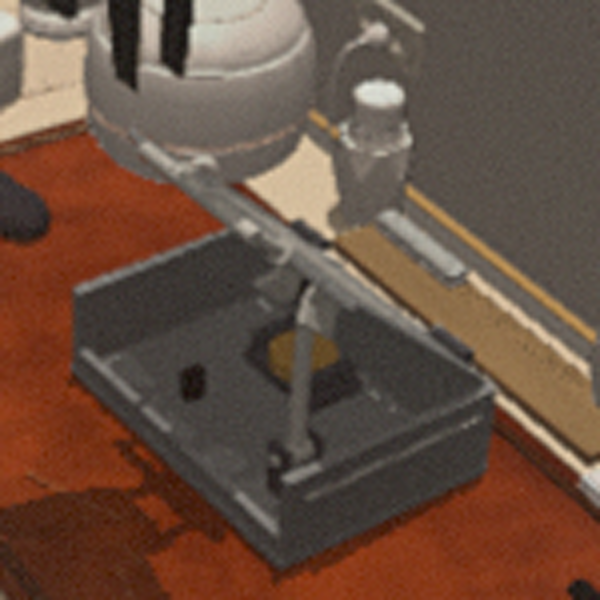

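View pics/scene17.png

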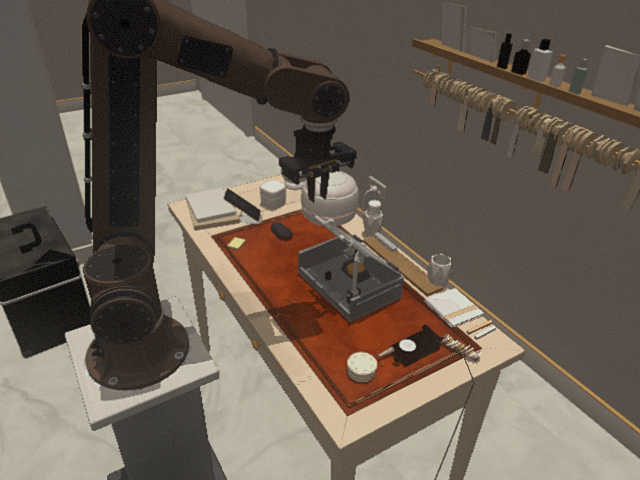

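```bash
python3 - <<'E'
from cell import env
print(env.job_done())
E
```

```text
the job is handed in; nothing more can be done
None
```

The hood is standing on the prop rod and I handed the job in at about 19 s of the 70 s allowed. No verdict is reported, so what follows is from my own checks.

**What I did**
- I lifted the hood by its bar handle until it leaned back against its stop, then let go and backed off.
- I swung the prop rod up in the grip. It slipped out of the fingers at about 1.37 rad, so I pushed it the rest of the way with the closed fingers. Two camera views then put it at about 1.57 rad, free of the fingers.
- I took the handle again and lowered the hood slowly until the rod carried it. The vertical force on the tool went from about -4 N to +6 N. Then I opened the fingers and withdrew straight up.

**Last checks**
- **Hood:** it stayed where it was after release. The scene image puts it at about 0.75–0.77 rad, inside the 0.70–0.80 range.
- **Rod end:** it shows between the channel walls under the hood. I could see this only in the image and did not measure its distance to the seated point.
- **Robot:** it is clear of everything, with forces under 1 N.
- **Bystanders:** the four objects look unmoved in the images. I did not measure their positions again.

**Disagreements**
- The grip path ran about 4 mm outside the nominal 212 mm handle radius, which briefly loaded the arm to about 19 N while lifting. I widened the arc to match.
- One wrist picture, taken before the arm had settled, put the rod about 9 mm off. The next picture agreed with the box fit, so I used that one.

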